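Clamp up a freshly glued model wall in its gluing jig

TASK

The little retaining wall has just been glued to its foot and must set square: stand it in the middle of the gluing jig, foot on the base plate and back towards the aluminium back plate, then take the T-handled square key and turn both recessed cams clockwise (about a quarter turn) until they lock the foot tight against the back plate. After that clip every spring clamp on the rack over the top edge, so that each pinches the wall and the back plate together, and stand the key back in its block. Do not finger the cams or knock over the glue bottle.

Things in the scene. Friction and masses are not known exactly. Their poses are not given: they have to be found in the camera images.
- glue_jig: Gluing jig, fixed on the bench: plywood base 122 x 210 x 12 mm, origin at the centre of its underside, x from the cams to the back plate (away from the robot), y along it, z up. Upright aluminium back plate 6 x 190 mm, front face x=+36, top edge z=92 mm. Cover plate in front (x -62 to -19, top z=39 mm) over two eccentric cams at x=-34, y=+60 and -60 mm, a 25 mm round hole over each.
- jig_bay (a point): Where wall_buttress is when the wall is pressed home: x=+2.5, y=0, z=+54 mm in the jig's frame, axes as the jig's. With the cams open the bay for the foot is 53 mm deep (x -17 to +36 mm), open at the top, floor 42 mm below this point; so set the wall down 4 mm short (towards -x) of this point. 18 mm either way along y is all right.
- jig_edge (a point): Middle of the top edge to clip on: wall (10 mm) and back plate (6 mm) together are 16 mm thick, from 8 mm before to 8 mm behind this point along x, and run 90 mm either way along y; axes as the jig's. A clamp's grip point belongs 46 to 56 mm above it, anywhere along y within 85 mm. Keep the jaws 18 mm clear of the buttress in the middle.
- cam_left_socket (a point): Mouth of the square socket in the left (+y) cam, on the cam's axis, seen down the hole in the cover: brass, 13 mm square, 5 mm bevel, 14 mm deep, mouth 6 mm below the cover's top. x and y square to its sides and turning with the cam; z up. The key has 0.23 rad of play in it each way.
- cam_right_socket (a point): The same for the right (-y) cam.
- cam_left (a joint): Left cam's angle, rad: 0 open, grows clockwise seen from above; starts at 0 to 0.2, with the socket square to the jig at 0. It pushes the foot up to 8 mm towards the back plate, grips from about 1.2 on (aim at 1.4), stops at 1.8. Stays where it is left; turning takes 0.1 to 0.3 N m.
- cam_right (a joint): Right cam's angle; clockwise locks here too.
- wall_buttress (a point): Middle of the buttress of the wooden wall, the place to hold it: 12 mm thick along y, 35 mm deep along x, 14 to 54 mm above the underside; this point 42 mm above it, 11 mm behind the front of buttress and foot. The upright behind it is 10 mm thick, 180 mm long, 80 mm high (front face x=+23.5, back +33.5 mm), the foot 45 mm deep, 14 mm thick. x from foot to upright, y along the wall, z up.
- wall_part: The same wall, 0.17 kg, standing on its foot on a 7 mm thick white board at the start; origin at the centre of its underside, axes as wall_buttress.
- key_handle (a point): T-key: middle of its flat red handle, 76 mm long (x), 14 mm thick (y), 26 mm high (z, up). The shaft goes straight down, 13 mm thick; its 11 mm square end lies 97 mm below this point, sides parallel to x and y, the last 3 mm a round taper. Stands upright in its block at the start.
- t_key: The same key, 0.12 kg; origin at the end of its tip, axes as key_handle.
- stand_mouth (a point): Key block, fixed, 64 mm square, 46 mm high: centre of the mouth of its square hole, 15 mm wide with a 6 mm bevel, 38 mm deep; x and y along its sides, z up. The key stands in it any of the four ways round, its handle's middle 59 mm above this point.
- clamp_rack: Clamp rack, fixed: base 64 x 210 x 12 mm and an upright wooden strip along y, 16 mm thick, 200 mm long, top edge 80 mm above the origin (centre of the underside). The clamps sit astride its edge, jaws down.
- clamp_a_grip (a point): Spring clamp (peg type, 20 mm wide, 0.065 kg; may be absent), jaws down: point midway between its handles, 38 mm above the pivot, 48 mm above the rack's edge. Handles at -x and +x, 15 to 57 mm above the pivot, 46 mm apart outside here, 52 at the top. Squeezed along x (12 N, they stop parallel, 34 mm apart) the jaws open from 16 to 26 mm. Pads 24 to 36 mm below the pivot.
- clamp_b_grip (a point): Spring clamp (peg type, 20 mm wide, 0.065 kg; may be absent), jaws down: point midway between its handles, 38 mm above the pivot, 48 mm above the rack's edge. Handles at -x and +x, 15 to 57 mm above the pivot, 46 mm apart outside here, 52 at the top. Squeezed along x (12 N, they stop parallel, 34 mm apart) the jaws open from 16 to 26 mm. Pads 24 to 36 mm below the pivot.
- clamp_c_grip (a point): Spring clamp (peg type, 20 mm wide, 0.065 kg; may be absent), jaws down: point midway between its handles, 38 mm above the pivot, 48 mm above the rack's edge. Handles at -x and +x, 15 to 57 mm above the pivot, 46 mm apart outside here, 52 at the top. Squeezed along x (12 N, they stop parallel, 34 mm apart) the jaws open from 16 to 26 mm. Pads 24 to 36 mm below the pivot.
- clamp_a: The same clamp; origin on its pivot, a round body 6.5 mm in radius.
- clamp_b: The same clamp; origin on its pivot, a round body 6.5 mm in radius.
- clamp_c: The same clamp; origin on its pivot, a round body 6.5 mm in radius.
- glue_bottle: Glue bottle, 34 mm wide, 92 mm high, loose on the bench; origin at its foot. A bystander.

How it is judged (in metres and radians):
On the way, in this order (a step that is already met when the one before it is completed fails the run):
1. the wall stands in the jig's bay, back to the back plate, with the cams still open (x of wall_buttress in the frame of glue_jig between -0.008 and 0.005 m and y of wall_buttress in the frame of glue_jig between -0.018 and 0.018 m and z of wall_buttress in the frame of glue_jig between 0.05 and 0.058 m and angle between wall_buttress's own z axis and vertical below 0.06 rad and angle between the y axis of wall_buttress and the y axis of glue_jig, either way round below 0.07 rad and value of joint each of cam_left, cam_right below 0.6 rad), for 0.2 s.
2. both cams are turned and hold the foot against the back plate (x of wall_buttress in the frame of glue_jig between 0.0007 and 0.005 m and y of wall_buttress in the frame of glue_jig between -0.018 and 0.018 m and z of wall_buttress in the frame of glue_jig between 0.05 and 0.058 m and angle between wall_buttress's own z axis and vertical below 0.06 rad and angle between the y axis of wall_buttress and the y axis of glue_jig, either way round below 0.03 rad and value of joint each of cam_left, cam_right above 1.15 rad and contact force between each of cam_left, cam_right and wall_part above 1 N), for 0.2 s.
3. every clamp pinches the wall and the back plate (x of clamp_a_grip in the frame of glue_jig between 0.02 and 0.048 m and y of clamp_a_grip in the frame of glue_jig between -0.088 and 0.088 m and z of clamp_a_grip in the frame of glue_jig between 0.13 and 0.15 m and angle between each of clamp_a_grip, clamp_b_grip, clamp_c_grip's own z axis and vertical below 0.4 rad and contact force between each of clamp_a, clamp_b, clamp_c and wall_part above 1 N and contact force between each of clamp_a, clamp_b, clamp_c and glue_jig above 1 N and x of clamp_b_grip in the frame of glue_jig between 0.02 and 0.048 m and y of clamp_b_grip in the frame of glue_jig between -0.088 and 0.088 m and z of clamp_b_grip in the frame of glue_jig between 0.13 and 0.15 m and x of clamp_c_grip in the frame of glue_jig between 0.02 and 0.048 m and y of clamp_c_grip in the frame of glue_jig between -0.088 and 0.088 m and z of clamp_c_grip in the frame of glue_jig between 0.13 and 0.15 m), for 0.3 s.
At the end, for the whole second after the job is handed in: Wall upright in the jig, within 2 mm of the back plate and 18 mm of the middle; both cams past 1.15 rad and pressing on the foot; every clamp there sits over the top edge (pivot at most 20 mm above it), pressing on wall and plate; key upright, fully down in its block; all at rest (all of step 2 and all of step 3 and horizontal distance between key_handle and stand_mouth below 0.02 m and z of key_handle in the frame of stand_mouth below 0.066 m and angle between key_handle's own z axis and vertical below 0.2 rad and linear speed of each of wall_part, t_key below 0.02 m/s); the robot touches nothing.
It fails at once if the fingers touch a cam (contact force between the fingers and cam_left above 1 N or contact force between the fingers and cam_right above 1 N).
It fails at once if the glue bottle is knocked over or pushed away (angle between glue_bottle's own z axis and vertical above 0.5 rad or distance of glue_bottle from where it was at the start of the episode above 0.04 m).
Of clamp_a, clamp_b, clamp_c only 2 to 3 are there at a start; the rules pass over those that are not, and their reading is None.
At some moment in a run one of wall_part may be knocked a few centimetres aside while the robot is not near it.
It also fails if it takes over 210 s, if anything falls off the work surface, if the arm or the gripper's body presses on something with over 40 N, if the wrist force passes 120 N, or if a joint passes its speed limit or range.

ROBOT

A 6-joint arm with a two-finger parallel gripper is mounted at the origin on a cart in front of the work surface, level with it; the furniture and walls round the work are solid. World frame = base frame: x ahead of the robot, y to its left, z up, the work surface at z = 0. Lengths are in mm, angles in rad, forces in N, time in s.
With the tool pointing down it reaches from about 375 to 900 mm from the base axis. Payload 3.1 kg.
Tool frame: the origin (TCP) lies at the very end of the fingers, on their centre line; the grasp point (between the pads) lies 19 mm behind it; z points along the fingers, y is the direction in which the jaws open and shut (so a half turn about z gives the same grasp; the last joint's range is limited). The gripper opens to 85 mm and grips with 20 to 120 N. Pads are 22 mm wide; open, the fingers measure 114 mm over their backs; the gripper's body (76 mm by 85 mm) begins 54 mm behind the grasp point. The pads swing forward as they close: fully open they stand 13 mm farther back than shut.
Start: joints at [1.034, 0.527, 1.433, -0, 1.181, -0.178], TCP at [219.428, 585.191, 231.31] pointing down, gripper open.
Joint ranges: [-3.08, 3.08], [-0.75, 2.2], [0.22, 2.44], [-1.43, 4.57], [0, 2.65], [-2.85, 2.85]. Speed limits (rad/s): [2.79, 2.79, 3.14, 3.14, 3.14, 3.14].

INTERFACE

Orientations are given as a 3x3 rotation matrix whose columns are the frame's x, y, z axes.
In Python, from cell import r gives the robot as it stands.
- The arm moves only by the tool move_arm, never from a script. Its argument "increments" is a list of rows, each a list of 5 numbers: the shift along the tool's x, y, z in cm, then the turn about the tool's z in degrees, then the opening, from 0 (shut) to 1 (fully open). A call has exactly 10 rows; each row is the pose to reach, as a shift and turn from the pose measured when the call began, along the tool's axes at that moment; what a row does not reach only later rows make up. A row lasts 1/8 s, in which the tool goes at most 62.5 mm and 10.7 degrees, less where a joint would pass 70% of its speed; a pose out of reach is approached as far as the arm can. A call with a gripper value outside its range is refused whole. The fingers move at their own pace and stop on an object; the grip force is fixed at half the most. Time passes only in rows, so rows that repeat a pose let the fingers close, or fill a call up. It gives the time, the measured TCP pose, the force and the opening at its end, in the units of the state.
- r.get_state(): the state, without advancing time (a new reading comes with each control period).
- r.snapshot(name): name is "scene" or "top" or "wrist"; returns a dict with "image" (480x640x3 uint8, red, green, blue), "camera_matrix" (3x3 intrinsics, pixels), "pose" (4x4, takes a point from camera to world coordinates). Camera axes: x right, y up, looking along -z (the intrinsics and any distortion apply to the point x, -y, -z); pixel columns grow to the right and rows downward; lengths in mm; the calibration is good to about 2 mm. A picture is of the moment at which its call begins. There is no depth.
- r.close_job(): hands the job in, once; it reports no verdict.
The state is a dict: "time_s": time; "qpos": joint angles; "qvel": joint speeds; "joint_efforts": joint torques, N m; "tool_pos": TCP position; "eef_rot": TCP orientation; "contact_force": force on the tool from outside, world axes, zero at the start; "ft_torque": the same for the moment, N m; "grip_width": finger opening in mm.
Only numpy, scipy, OpenCV 4.12 (cv2) and the standard library are available. Lean on these libraries where they do the work, as an engineer would, in place of code of your own. Each camera call takes 0.05 s, during which the arm holds its last target.

## Working session

There is one attempt and no reset: what is moved stays moved. The work goes in short steps, Python scripts to look and compute and a tool call to move; the robot and the scene stay as the last step left them, time stands still between calls to the robot, and variables do not carry over. Pictures are saved under pics/ and viewed, and the job is handed in when it is done.

Besides the shell and the picture viewer there is one more tool, called after "Emit:" as name(argument=value, ...), one argument or row to a line, values as JSON. move_arm: Moves the arm, as the interface text tells. Its arguments: {"type":"object","properties":{"increments":{"type":"array","items":{"type":"array","items":{"type":"number"}}}},"required":["increments"]}

```bash
ls; mkdir -p pics; cat > h.py <<'E'
import numpy as np, cv2, json
from cell import r
def snap(n,f):
    s=r.snapshot(n); cv2.imwrite(f'pics/{f}.png',cv2.cvtColor(s['image'],cv2.COLOR_RGB2BGR)); np.savez(f'pics/{f}.npz',K=s['camera_matrix'],P=s['pose']); 
    return s
def load(f):
    d=np.load(f'pics/{f}.npz'); return d['K'],d['P']
def ray(f,u,v):
    K,P=load(f); d=np.linalg.inv(K)@np.array([u,v,1.]); d=np.array([d[0],-d[1],-d[2]]); return P[:3,3],P[:3,:3]@d
def onz(f,u,v,z):
    o,d=ray(f,u,v); return o+d*(z-o[2])/d[2]
def tri(obs):
    A=np.zeros((3,3));b=np.zeros(3);L=[]
    for f,u,v in obs:
        o,d=ray(f,u,v); d/=np.linalg.norm(d); M=np.eye(3)-np.outer(d,d); A+=M;b+=M@o; L.append((o,M))
    x=np.linalg.solve(A,b); return x,[round(float(np.linalg.norm(M@(x-o))),1) for o,M in L]
def proj(f,p):
    K,P=load(f); c=P[:3,:3].T@(np.array(p,float)-P[:3,3]); q=K@np.array([c[0],-c[1],-c[2]]); return q[:2]/q[2]
def crop(f,u0,v0,u1,v1,k,out):
    im=cv2.imread(f'pics/{f}.png')[v0:v1,u0:u1]; cv2.imwrite(f'pics/{out}.png',cv2.resize(im,None,fx=k,fy=k,interpolation=cv2.INTER_CUBIC))
def plan(target,yaw=None,R=None):
    "shift in tool cm to a TCP target; turn deg"
    s=r.get_state(); Rt=np.array(s['eef_rot']); p=np.array(s['tool_pos'])
    d=Rt.T@(np.array(target)-p)/10
    # yaw: world angle of tool y axis (mod pi)
    t=0
    if yaw is not None:
        cur=np.arctan2(Rt[1,1],Rt[0,1]); t=(yaw-cur+np.pi/2)%np.pi-np.pi/2; t=-np.degrees(t)
    print('shift cm',d.round(2),'turn',round(float(t),1))
def st():
    s=r.get_state(); print('t',s['time_s'],'tcp',np.round(s['tool_pos'],1),'q',np.round(s['qpos'],2),'F',np.round(s['contact_force'],1),'w',s['grip_width']); print(np.round(s['eef_rot'],3))
E
python3 - <<'E'
from h import *
for n in('scene','top','wrist'): snap(n,n+'0'); print(load(n+'0'))
st()
E
```

```text
pics
(array([[484.47850261,   0.        , 313.57888106],
       [  0.        , 484.47850261, 245.15948164],
       [  0.        ,   0.        ,   1.        ]]), array([[ 8.77660128e-01,  3.79976593e-01, -2.92113829e-01,
         1.82696365e+02],
       [-4.79075428e-01,  6.77549582e-01, -5.58044172e-01,
        -5.33389549e+02],
       [-1.41221203e-02,  6.29717678e-01,  7.76695701e-01,
         9.91294226e+02],
       [ 0.00000000e+00,  0.00000000e+00,  0.00000000e+00,
         1.00000000e+00]]))
(array([[480.87728182,   0.        , 319.54309702],
       [  0.        , 480.87728182, 240.23376483],
       [  0.        ,   0.        ,   1.        ]]), array([[-2.77754504e-02,  9.97613673e-01, -6.32098404e-02,
         4.57780969e+02],
       [-9.99613524e-01, -2.77927374e-02,  6.05933916e-04,
         1.03020247e+02],
       [-1.15228654e-03,  6.32022414e-02,  9.98000075e-01,
         1.38791873e+03],
       [ 0.00000000e+00,  0.00000000e+00,  0.00000000e+00,
         1.00000000e+00]]))
(array([[410.64535315,   0.        , 325.57971629],
       [  0.        , 410.64535315, 237.38683818],
       [  0.        ,   0.        ,   1.        ]]), array([[ 3.51431356e-01, -8.94987726e-01, -2.74759845e-01,
         1.47621070e+02],
       [ 9.36210325e-01,  3.35172551e-01,  1.05686275e-01,
         6.10392808e+02],
       [-2.49596085e-03, -2.94374475e-01,  9.55686894e-01,
         3.73115524e+02],
       [ 0.00000000e+00,  0.00000000e+00,  0.00000000e+00,
         1.00000000e+00]]))
t 0.15 tcp [219.2 584.7 230.5] q [ 1.03  0.53  1.43  0.    1.18 -0.18] F [ 0.4  0.6 -0.7] w 85.14916198925452
[[-0.936  0.351 -0.001]
 [ 0.351  0.936 -0.001]
 [ 0.    -0.002 -1.   ]]
```

View pics/scene0.png

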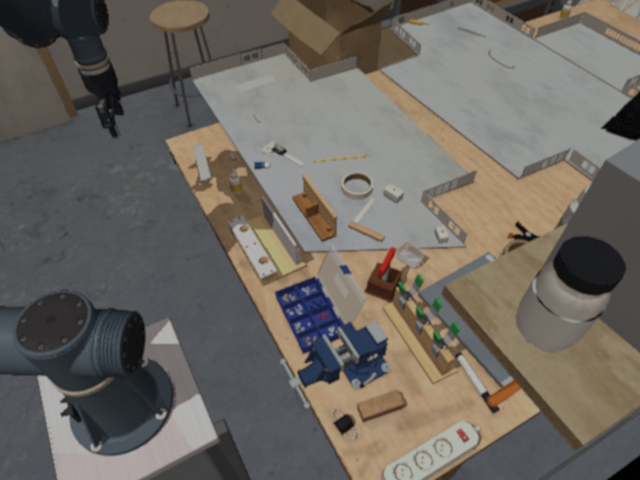

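View pics/top0.png

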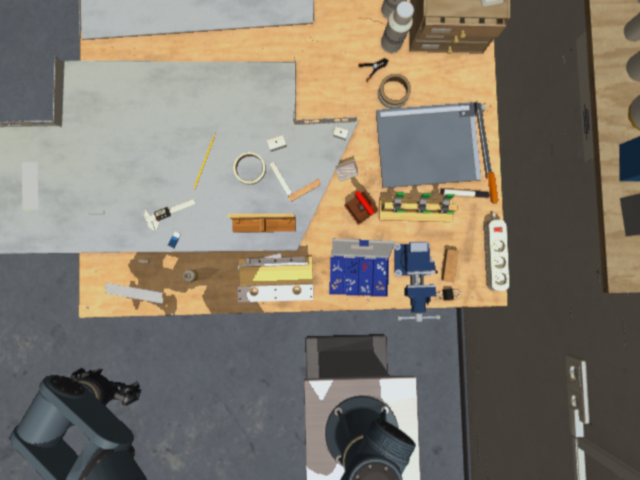

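View pics/wrist0.png

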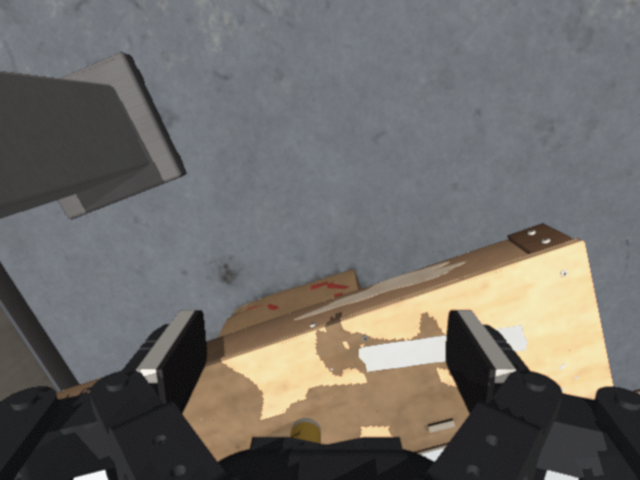

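The scene view shows the jig around (265,250), the wall at (318,208), the key block at (383,280) and the rack at (420,340) with three clamps. In the top view the same things are at about (275,277), (263,223), (361,205) and (417,205). The bottle is near (190,275) in the top view.

```bash
python3 - <<'E'
from h import *
crop('top0',160,170,480,310,2.5,'t1'); crop('scene0',150,150,480,390,2.4,'s1')
E
```

```text
(no output)
```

View pics/t1.png

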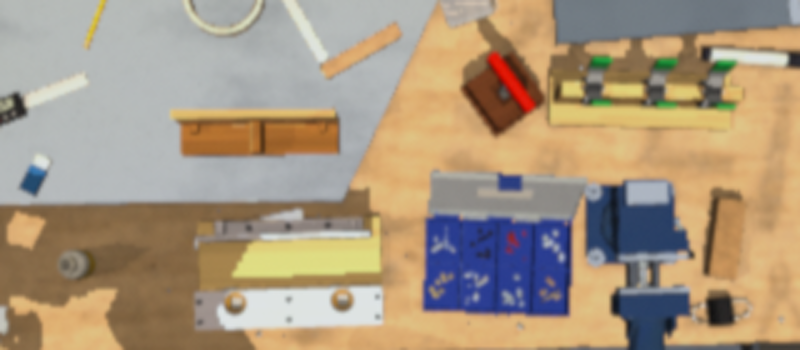

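View pics/s1.png

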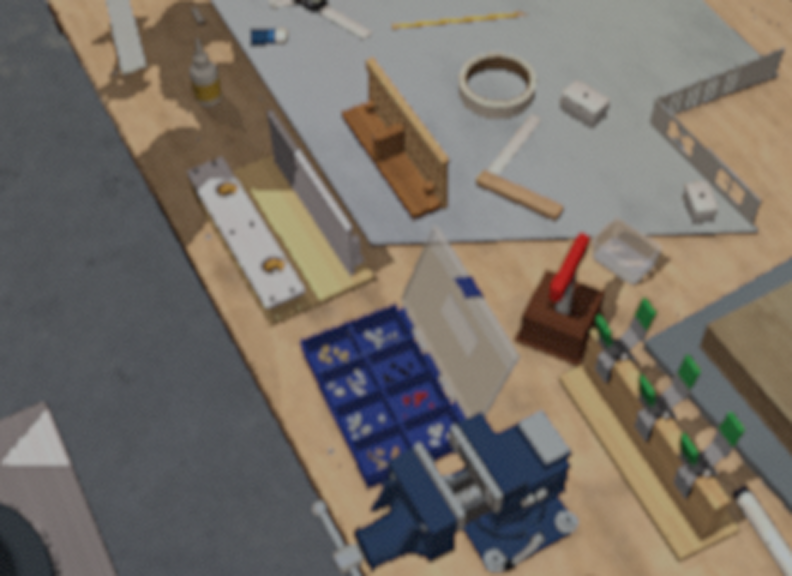

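```bash
python3 - <<'E'
from h import *
T=lambda u,v:('top0',160+u/2.5,170+v/2.5)
S=lambda u,v:('scene0',150+u/2.4,150+v/2.4)
for n,a,b in [('buttress top front mid',T(255,152),S(388,157)),('wall top left end',T(172,111),S(370,62)),('wall top right end',T(337,118),S(445,160)),
 ('key handle end far',T(493,57),S(583,240)),('key near end',T(531,107),S(556,293)),('cam L',T(235,303),S(227,188)),('cam R',T(342,300),S(272,265)),('plate L',T(197,240),S(270,115)),('plate R',T(370,234),S(353,250)),
 ('bottle',T(74,262),S(198,45))]:
    print(n,*[x if isinstance(x,list) else x.round(1) for x in tri([a,b])])
for n,a in [('clampa',T(600,82)),('b',T(660,82)),('c',T(717,82))]:
    print(n,onz(*a,120).round(1))
for p in [(550,75),(737,75),(550,125),(732,125)]: print(onz(*T(*p),12).round(1))
print([onz(*T(*p),46).round(1) for p in [(463,88),(497,133),(541,100)]])
E
```

```text
buttress top front mid [584.4 261.5  20.9] [9.4, 9.4]
wall top left end [618.9 347.8  81.2] [0.8, 0.8]
wall top right end [607.4 165.6  95.4] [4.0, 4.0]
key handle end far [664.7  -3.  111.7] [2.0, 2.0]
key near end [609.3 -41.6 108.9] [1.1, 1.1]
cam L [408.1 287.9  41. ] [2.4, 2.4]
cam R [407.4 168.9  40.1] [1.7, 1.7]
plate L [479.2 320.8  88.8] [2.9, 2.9]
plate R [481.8 134.3  56.9] [3.8, 3.8]
bottle [455.5 453.1  97.1] [1.1, 1.1]
clampa [ 631.7 -114.   120. ]
b [ 629.9 -177.7  120. ]
c [ 628.2 -238.2  120. ]
[656.2 -75.2  12. ]
[ 650.2 -290.6   12. ]
[598.3 -73.1  12. ]
[ 592.5 -282.2   12. ]
[array([639.3,  27.4,  46. ]), array([587.5,  -9.1,  46. ]), array([623.3, -59.7,  46. ])]
```

```bash
python3 - <<'E'
from h import *
plan([560,257,260],np.pi/2)
E
```

```text
shift cm [-43.42 -18.72  -2.93] turn -20.6
```

Emit:
move_arm(
  increments=[
    [-4.4,-1.9,-0.3,-2,1],
    [-8.8,-3.8,-0.6,-5,1],
    [-14,-6,-1,-8,1],
    [-19,-8,-1.5,-11,1],
    [-25,-10.8,-2,-14,1],
    [-31,-13.4,-2.4,-17,1],
    [-37,-16,-2.8,-19,1],
    [-43.4,-18.7,-2.9,-20.6,1],
    [-43.4,-18.7,-2.9,-20.6,1],
    [-43.4,-18.7,-2.9,-20.6,1],
  ],
)

```text
time_s: 1.4
tool_pos: [560.0, 256.6, 259.2]
eef_rot: [[-1.0, 0.002, -0.002], [0.002, 1.0, -0.001], [0.002, -0.001, -1.0]]
contact_force: [-0.2, -0.0, -0.5]
grip_width: 85.1
```

```bash
python3 - <<'E'
from h import *
st(); snap('wrist','w1')
E
```

```text
t 1.4 tcp [560.  256.6 259.2] q [ 0.25  0.49  1.42 -0.    1.23 -1.32] F [-0.2 -0.  -0.5] w 85.05876893590386
[[-1.     0.002 -0.002]
 [ 0.002  1.    -0.001]
 [ 0.002 -0.001 -1.   ]]
```

View pics/w1.png

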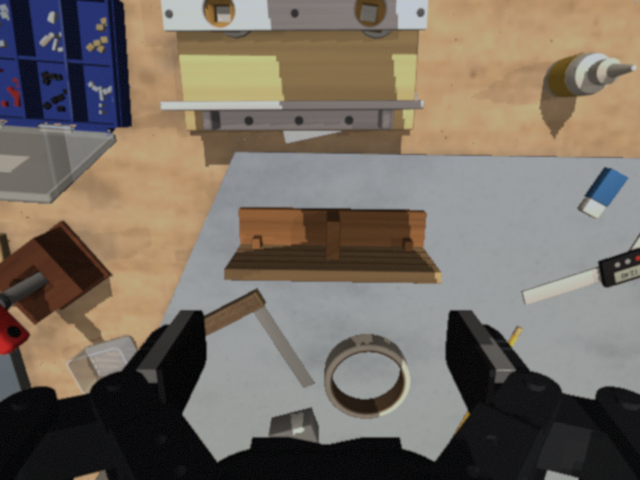

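```bash
python3 - <<'E'
from h import *
crop('w1',210,190,460,300,3.2,'w1a'); crop('w1',150,0,440,160,2.7,'w1b')
E
```

```text
(no output)
```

View pics/w1a.png

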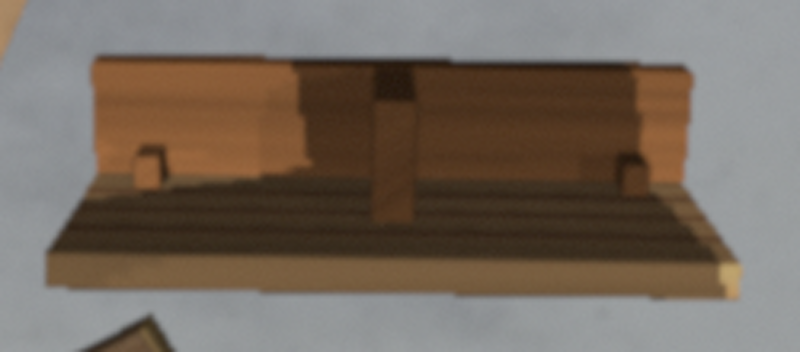

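View pics/w1b.png

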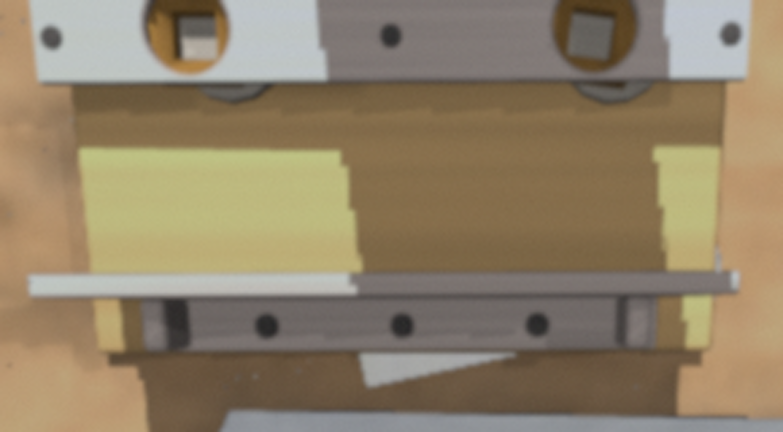

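```bash
python3 - <<'E'
from h import *
A=lambda u,v:('w1',210+u/3.2,190+v/3.2)
B=lambda u,v:('w1',150+u/2.7,0+v/2.7)
for n,p,z in [('b fl',(373,100),61),('b fr',(415,100),61),('b bl',(372,222),61),('b br',(413,222),61),('up fl',(48,252),87),('up fr',(738,263),87),('up bl',(47,288),87),('up br',(738,298),87),('foot fl',(95,57),21),('foot fr',(688,67),21)]:
    print(n,onz(*A(*p),z).round(1))
for n,p,z in [('hole -y',(187,32),39),('hole +y',(595,27),39),('cov l',(38,82),39),('cov r',(744,78),39),('plate top fl',(28,275),92),('fr',(738,272),92),('bl',(30,297),92),('br',(738,292),92),('screw l',(51,37),39),('m',(391,36),39),('r',(731,34),39),('cov line',(321,82),39)]:
    print(n,onz(*B(*p),z).round(1))
E
```

```text
b fl [573.7 256.   61. ]
b fr [573.7 267.3  61. ]
b bl [608.5 255.7  61. ]
b br [608.5 267.   61. ]
up fl [607.1 172.5  87. ]
up fr [610.3 349.9  87. ]
up bl [617.  171.5  87. ]
up br [620.  350.6  87. ]
foot fl [570.9 173.6  21. ]
foot fr [574.2 349.7  21. ]
hole -y [408.  171.3  39. ]
hole +y [407.  290.9  39. ]
cov l [421.2 126.   39. ]
cov r [420.6 335.4  39. ]
plate top fl [476.8 136.9  92. ]
fr [476.4 325.4  92. ]
bl [482.4 136.8  92. ]
br [481.5 325.8  92. ]
screw l [409.3 131.2  39. ]
m [409.2 231.1  39. ]
r [408.9 330.8  39. ]
cov line [421.4 210.   39. ]
```

The wall's top edge spans (225,272) to (441,280), with the buttress top at (333,240). The cam holes are at (219,12) and (370,10). Lengths reproduce the text (wall 178–179 mm, plate 188 mm), which confirms the heights. Now I'll grasp the wall.

```bash
python3 - <<'E'
from h import *
plan([584.7,261.4,33],np.pi/2-0.0175)
E
```

```text
shift cm [-2.65  0.4  22.61] turn 1.0
```

Emit:
move_arm(
  increments=[
    [-1,0.2,3,0.5,0.6],
    [-2.6,0.4,7,1,0.6],
    [-2.6,0.4,12,1,0.6],
    [-2.6,0.4,12,1,0.6],
    [-2.6,0.4,12,1,0.6],
    [-2.6,0.4,12,1,0.6],
    [-2.6,0.4,12,1,0.6],
    [-2.6,0.4,12,1,0.6],
    [-2.6,0.4,12,1,0.6],
    [-2.6,0.4,12,1,0.6],
  ],
)

```text
time_s: 2.7
tool_pos: [584.5, 261.4, 139.1]
eef_rot: [[-1.0, 0.017, -0.003], [0.017, 1.0, -0.001], [0.003, -0.001, -1.0]]
contact_force: [-0.0, -0.2, 0.3]
grip_width: 51.3
```

```bash
python3 - <<'E'
from h import *
st(); snap('wrist','w2'); 
E
```

```text
t 2.7 tcp [584.5 261.4 139.1] q [ 0.25  0.66  1.47 -0.    1.02 -1.31] F [-0.  -0.2  0.3] w 51.30371125080657
[[-1.     0.017 -0.003]
 [ 0.017  1.    -0.001]
 [ 0.003 -0.001 -1.   ]]
```

View pics/w2.png

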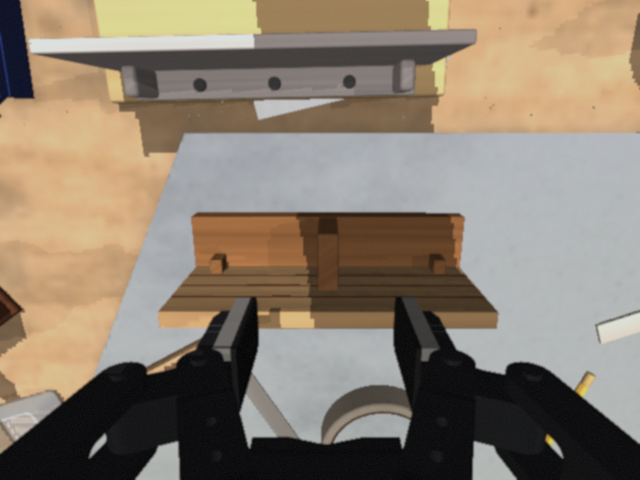

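```bash
python3 - <<'E'
from h import *
A=lambda u,v:('w1',210+u/3.2,190+v/3.2)
B=lambda u,v:('w1',150+u/2.7,0+v/2.7)
for n,a,b in [('b bl',A(372,222),('w2',318,290)),('b br',A(413,222),('w2',338,290)),('b fl',A(373,100),('w2',318,233)),('b fr',A(415,100),('w2',338,233)),('up bl',A(47,288),('w2',160,328)),('up br',A(738,298),('w2',497,327)),
 ('plate l b',B(30,297),('w2',31,53)),('plate r b',B(738,292),('w2',475,42))]:
    x,e=tri([a,b]); print(n,x.round(1),e)
E
```

```text
b bl [609.3 255.5  58.4] [0.2, 0.2]
b br [609.4 267.1  58.6] [0.0, 0.0]
b fl [576.2 256.   51.4] [0.1, 0.1]
b fr [575.6 267.6  53.8] [0.0, 0.0]
up bl [617.  171.5  87.1] [0.0, 0.0]
up br [620.4 351.2  85.6] [0.3, 0.3]
plate l b [482.4 137.1  92.8] [0.0, 0.0]
plate r b [481.3 325.8  90.8] [0.3, 0.3]
```

Emit:
move_arm(
  increments=[
    [0,0,4,0,0.6],
    [0,0,8,0,0.6],
    [0,0,10,0,0.6],
    [0,0,10.6,0,0.6],
    [0,0,10.6,0,0.3],
    [0,0,10.6,0,0],
    [0,0,10.6,0,0],
    [0,0,10.6,0,0],
    [0,0,10.6,0,0],
    [0,0,10.6,0,0],
  ],
)

```text
time_s: 4.0
tool_pos: [585.4, 261.6, 34.7]
eef_rot: [[-1.0, 0.017, -0.0], [0.017, 1.0, -0.0], [0.0, -0.0, -1.0]]
contact_force: [-0.3, 0.3, 6.2]
grip_width: 11.2
```

```bash
python3 - <<'E'
from h import *
st(); snap('wrist','w3'); 
plan([439.5,231,230],np.pi/2+0.004)
E
```

```text
t 4.0 tcp [585.4 261.6  34.7] q [ 0.25  0.8   1.52 -0.    0.82 -1.31] F [-0.3  0.3  6.2] w 11.198345942286272
[[-1.     0.017 -0.   ]
 [ 0.017  1.    -0.   ]
 [ 0.    -0.    -1.   ]]
shift cm [ 14.53  -3.32 -19.53] turn -1.2
```

View pics/w3.png

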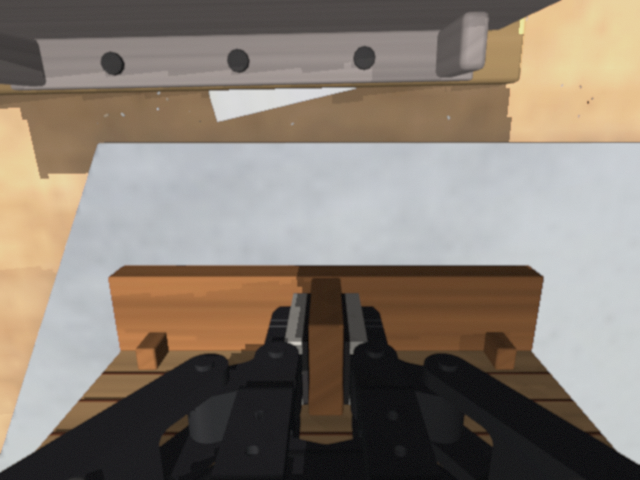

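Emit:
move_arm(
  increments=[
    [0,0,-4,0,0],
    [0,0,-9,0,0],
    [0,0,-13,0,0],
    [3,-0.6,-13.5,0,0],
    [7,-1.6,-13.5,-1.2,0],
    [11,-2.5,-13.5,-1.2,0],
    [14.5,-3.3,-13.5,-1.2,0],
    [14.5,-3.3,-13.5,-1.2,0],
    [14.5,-3.3,-13.5,-1.2,0],
    [14.5,-3.3,-13.5,-1.2,0],
  ],
)

```text
time_s: 5.3
tool_pos: [441.3, 231.4, 169.9]
eef_rot: [[-1.0, -0.003, 0.002], [-0.003, 1.0, 0.0], [-0.002, 0.0, -1.0]]
contact_force: [-0.3, 0.1, -1.8]
grip_width: 11.3
```

```bash
python3 - <<'E'
from h import *
st(); snap('wrist','w4'); snap('scene','s4')
plan([439.4,231.2,40],np.pi/2+0.004)
E
```

```text
t 5.3 tcp [441.3 231.4 169.9] q [ 0.26  0.45  1.81 -0.    0.88 -1.32] F [-0.3  0.1 -1.8] w 11.271145611491887
[[-1.    -0.003  0.002]
 [-0.003  1.     0.   ]
 [-0.002  0.    -1.   ]]
shift cm [ 1.500e-01 -1.000e-02  1.297e+01] turn -0.0
```

View pics/w4.png

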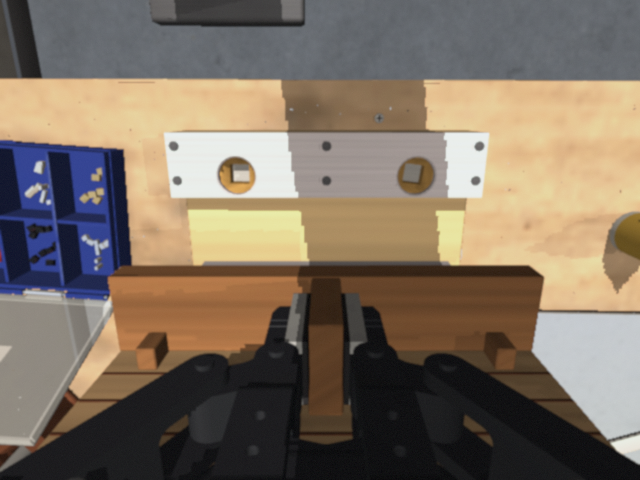

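View pics/s4.png

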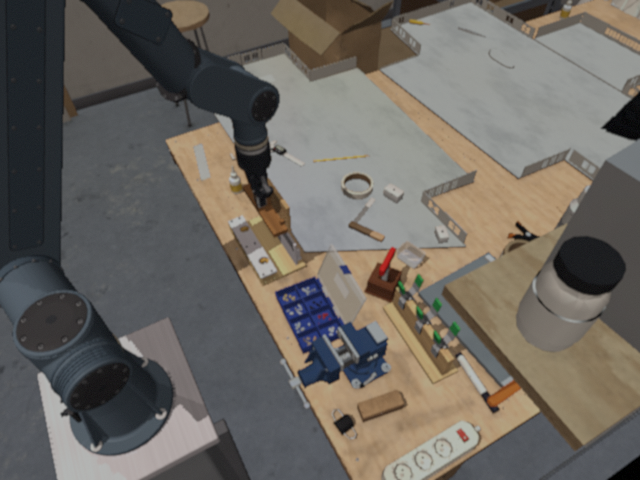

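```bash
python3 - <<'E'
from h import *
for n,u,v,z in [('h-',237,175,39),('h+',416,175,39),('cov',190,198,39),('cov',480,197,39),('cov end-',166,165,39),('+',487,165,39),('foot-',109,277,156.2),('foot+',542,277,156.2)]:
    print(n,onz('w4',u,v,z).round(1))
crop('w4',150,110,500,220,2.2,'w4a')
E
```

```text
h- [406.  171.3  39. ]
h+ [405.7 290.4  39. ]
cov [421.7 138.5  39. ]
cov [420.4 334.7  39. ]
cov end- [399.6 124.7  39. ]
+ [398.9 336.9  39. ]
foot- [430.3 141.4 156.2]
foot+ [429.8 319.2 156.2]
```

View pics/w4a.png

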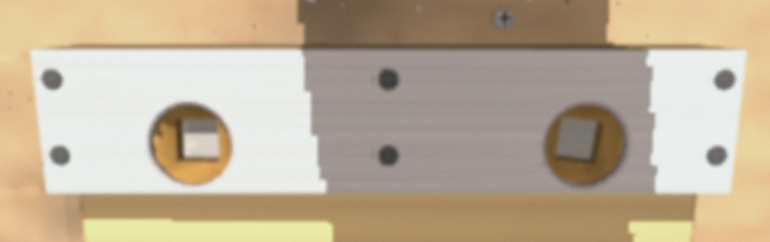

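Emit:
move_arm(
  increments=[
    [0.28,0,0,0,0],
    [0.28,0,3,0,0],
    [0.28,0,6,0,0],
    [0.28,0,8.5,0,0],
    [0.28,0,10.5,0,0],
    [0.28,0,12,0,0],
    [0.28,0,12.6,0,0],
    [0.28,0,13,0,0],
    [0.28,0,13,0,0],
    [0.28,0,13,0,0],
  ],
)

```text
time_s: 6.65
tool_pos: [438.5, 231.4, 40.1]
eef_rot: [[-1.0, -0.003, 0.002], [-0.003, 1.0, 0.0], [-0.002, 0.0, -1.0]]
contact_force: [0.6, 0.3, -1.6]
grip_width: 10.7
```

```bash
python3 - <<'E'
from h import *
st(); snap('wrist','w5'); snap('scene','s5')
crop('s5',200,180,330,290,5,'s5a')
E
```

```text
t 6.65 tcp [438.5 231.4  40.1] q [ 0.26  0.69  1.9  -0.    0.56 -1.31] F [ 0.6  0.3 -1.6] w 10.683707412017755
[[-1.    -0.003  0.002]
 [-0.003  1.     0.   ]
 [-0.002  0.    -1.   ]]
```

View pics/w5.png

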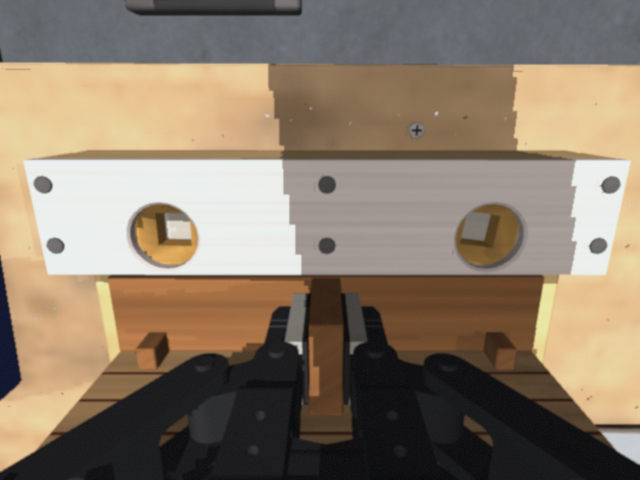

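View pics/s5a.png

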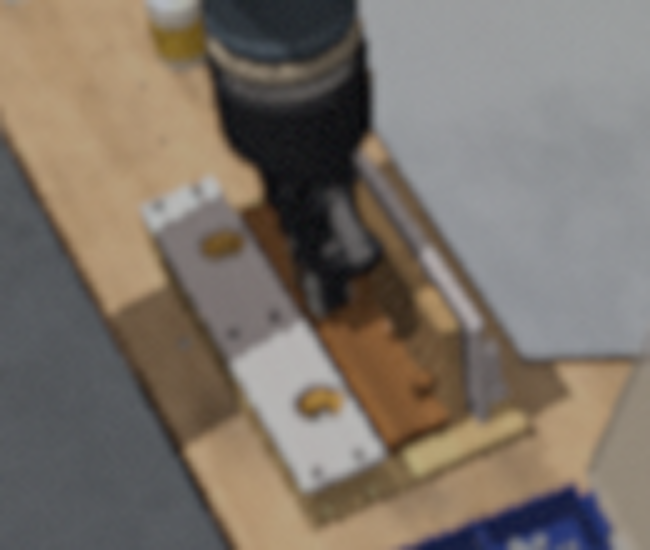

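Emit:
move_arm(
  increments=[
    [0,0,0.1,0,0],
    [0,0,0.2,0,0],
    [0,0,0.2,0,0],
    [0,0,0.2,0,0],
    [0,0,0.2,0,0.2],
    [0,0,0.2,0,0.5],
    [0,0,0.2,0,0.5],
    [0,0,0.2,0,0.5],
    [0,0,0.2,0,0.5],
    [0,0,0.2,0,0.5],
  ],
)

```text
time_s: 8.0
tool_pos: [438.4, 231.3, 38.0]
eef_rot: [[-1.0, -0.003, 0.001], [-0.003, 1.0, 0.0], [-0.001, 0.0, -1.0]]
contact_force: [-0.5, 0.2, 0.7]
grip_width: 42.6
```

```bash
python3 - <<'E'
from h import *
st(); snap('wrist','w6')
E
```

```text
t 8.0 tcp [438.4 231.3  38. ] q [ 0.26  0.69  1.9  -0.    0.55 -1.31] F [-0.5  0.2  0.7] w 42.607618561300505
[[-1.    -0.003  0.001]
 [-0.003  1.     0.   ]
 [-0.001  0.    -1.   ]]
```

View pics/w6.png

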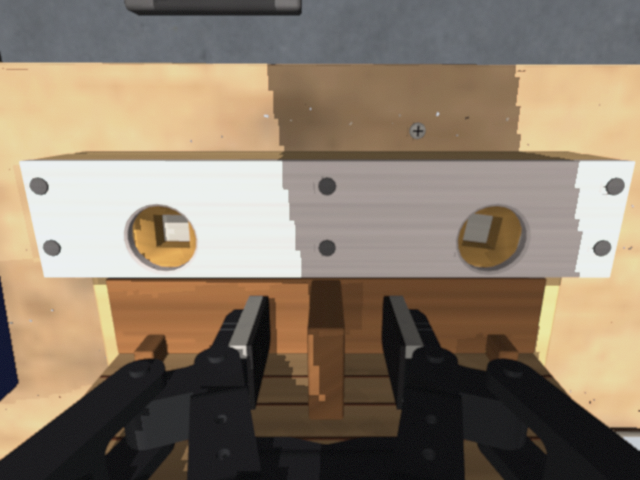

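Emit:
move_arm(
  increments=[
    [0,0,-3,0,0.5],
    [0,0,-9,0,0.5],
    [0,0,-15,0,0.7],
    [0,0,-20,0,1],
    [-3,-4,-22,-5,1],
    [-7,-9,-22,-12,1],
    [-11,-14,-22,-20,1],
    [-15,-19.5,-22,-28,1],
    [-19.2,-25,-22,-35,1],
    [-19.2,-25,-22,-35,1],
  ],
)

```text
time_s: 9.3
tool_pos: [632.8, -21.8, 257.7]
eef_rot: [[-0.819, -0.573, 0.002], [-0.573, 0.819, -0.001], [-0.002, -0.002, -1.0]]
contact_force: [-1.1, 1.1, -0.9]
grip_width: 85.3
```

```bash
python3 - <<'E'
from h import *
st(); snap('wrist','w7'); snap('top','t7'); crop('t7',220,200,340,310,5,'t7a')
E
```

```text
t 9.3 tcp [632.8 -21.8 257.7] q [-0.21  0.51  1.38 -0.    1.24 -2.39] F [-1.1  1.1 -0.9] w 85.34952156220734
[[-0.819 -0.573  0.002]
 [-0.573  0.819 -0.001]
 [-0.002 -0.002 -1.   ]]
```

View pics/w7.png

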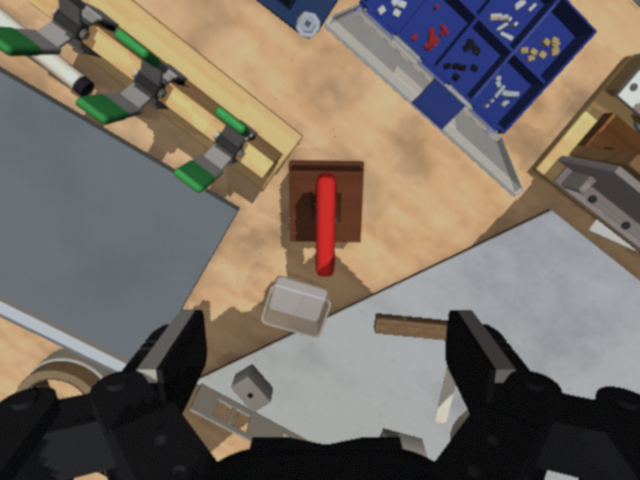

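View pics/t7a.png

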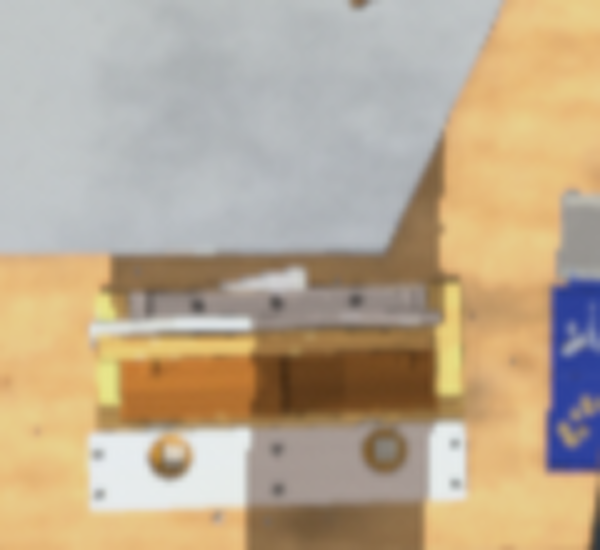

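The wall stands in the bay, parallel to the plate. The red handle runs from (326,175) to (325,275) in the wrist view, very nearly along the tool x axis.

```bash
python3 - <<'E'
from h import *
crop('w7',270,150,390,290,4.2,'w7a')
crop('scene0',350,240,450,320,8,'s0k')
E
```

```text
(no output)
```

View pics/w7a.png

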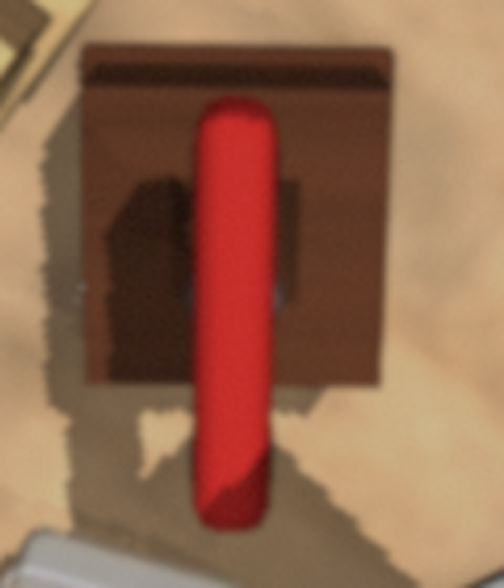

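View pics/s0k.png

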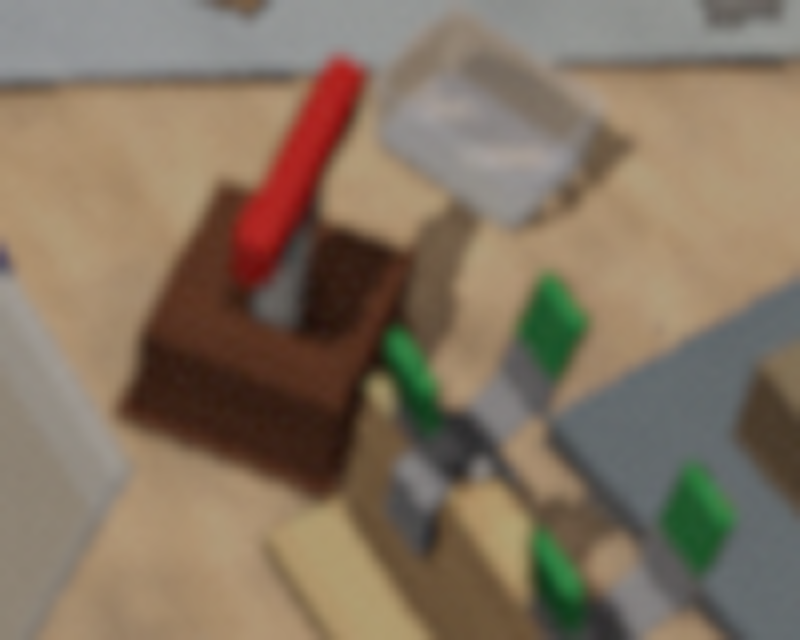

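```bash
python3 - <<'E'
from h import *
A=lambda u,v:('w7',270+u/4.2,150+v/4.2)
a=onz(*A(237,100),118);b=onz(*A(231,526),118);print(a,b,(a+b)/2,np.linalg.norm(a-b),np.degrees(np.arctan2(a[1]-b[1],a[0]-b[0])))
c=[onz(*A(*p),46) for p in [(84,84),(390,84),(380,386),(87,386)]]
print(np.round(c,1),np.mean(c,0)); e=c[1]-c[0];print(np.degrees(np.arctan2(e[1],e[0])),[np.linalg.norm(c[i]-c[i-1]).round(1) for i in range(4)])
e=c[2]-c[1];print(np.degrees(np.arctan2(e[1],e[0])))
S=lambda u,v:('scene0',350+u/8,240+v/8)
print(tri([A(237,100),S(252,235)]),tri([A(231,526),S(345,75)]))
R=np.array(r.get_state()['eef_rot']);print(np.degrees(np.arctan2(R[1,0],R[0,0])))
E
```

```text
[603.88401461 -41.85833505 118.        ] [6.65973695e+02 3.00272665e-01 1.18000000e+02] [634.92885467 -20.77903119 118.        ] 75.04982733834852 -145.82367543156204
[[627.9 -63.3  46. ]
 [592.  -12.   46. ]
 [645.4  24.8  46. ]
 [681.7 -27.   46. ]] [636.74886992 -19.38787526  46.        ]
124.97002158332599 [np.float64(64.9), np.float64(62.6), np.float64(64.9), np.float64(63.2)]
34.58246528793944
(array([604.59605845, -43.66308584, 125.20495043]), [2.0, 2.0]) (array([672.22263929,   3.4783848 , 102.43569766]), [1.0, 1.0])
-144.98902211438627
```

```bash
python3 - <<'E'
from h import *
plan([635.1,-20.5,86],np.radians(124.8))
E
```

```text
shift cm [-0.25 -0.3  17.15] turn 0.2
```

Emit:
move_arm(
  increments=[
    [-0.2,-0.2,4,0.2,0.5],
    [-0.2,-0.2,9,0.2,0.5],
    [-0.2,-0.3,14,0.2,0.5],
    [-0.2,-0.3,16.5,0.2,0.5],
    [-0.2,-0.3,17.1,0.2,0.5],
    [-0.2,-0.3,17.1,0.2,0.5],
    [-0.2,-0.3,17.1,0.2,0],
    [-0.2,-0.3,17.1,0.2,0],
    [-0.2,-0.3,17.1,0.2,0],
    [-0.2,-0.3,17.1,0.2,0],
  ],
)

```text
time_s: 10.65
tool_pos: [635.6, -20.7, 88.2]
eef_rot: [[-0.821, -0.571, 0.003], [-0.571, 0.821, 0.0], [-0.003, -0.001, -1.0]]
contact_force: [-2.4, 0.5, 6.8]
grip_width: 13.3
```

```bash
python3 - <<'E'
from h import *
st(); snap('wrist','w8')
E
```

```text
t 10.65 tcp [635.6 -20.7  88.2] q [-0.21  0.72  1.52  0.    0.9  -2.39] F [-2.4  0.5  6.8] w 13.27672845695008
[[-0.821 -0.571  0.003]
 [-0.571  0.821  0.   ]
 [-0.003 -0.001 -1.   ]]
```

View pics/w8.png

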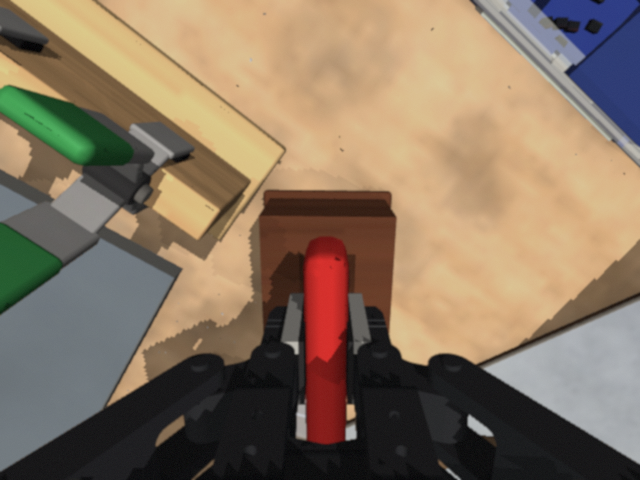

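Emit:
move_arm(
  increments=[
    [0,0,-2,0,0],
    [0,0,-5,0,0],
    [0,0,-9,0,0],
    [0,0,-14,0,0],
    [1,4,-14.5,6,0],
    [2.5,10,-14.5,14,0],
    [4,16,-14.5,22,0],
    [6,22,-14.5,30,0],
    [7.9,28.8,-14.5,34.8,0],
    [7.9,28.8,-14.5,34.8,0],
  ],
)

```text
time_s: 11.95
tool_pos: [401.2, 172.2, 232.4]
eef_rot: [[-1.0, -0.003, -0.001], [-0.003, 1.0, 0.0], [0.001, 0.0, -1.0]]
contact_force: [0.4, -0.1, -1.4]
grip_width: 12.9
```

```bash
python3 - <<'E'
from h import *
st(); snap('wrist','w9'); snap('scene','s9')
E
```

```text
t 11.95 tcp [401.2 172.2 232.4] q [ 0.15  0.27  1.88  0.    0.99 -1.43] F [ 0.4 -0.1 -1.4] w 12.942333876798271
[[-1.    -0.003 -0.001]
 [-0.003  1.     0.   ]
 [ 0.001  0.    -1.   ]]
```

View pics/w9.png

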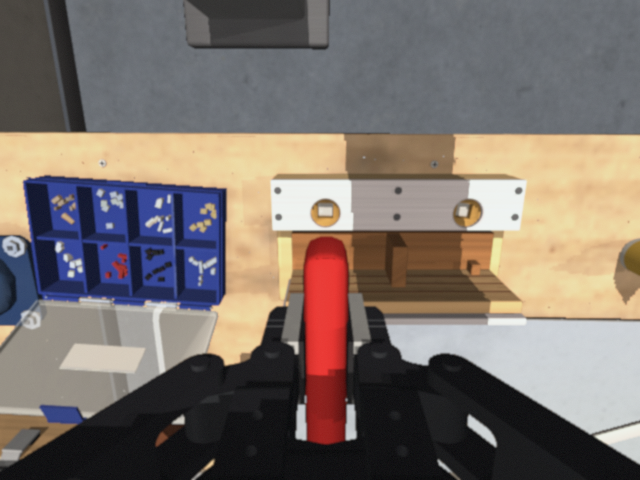

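View pics/s9.png

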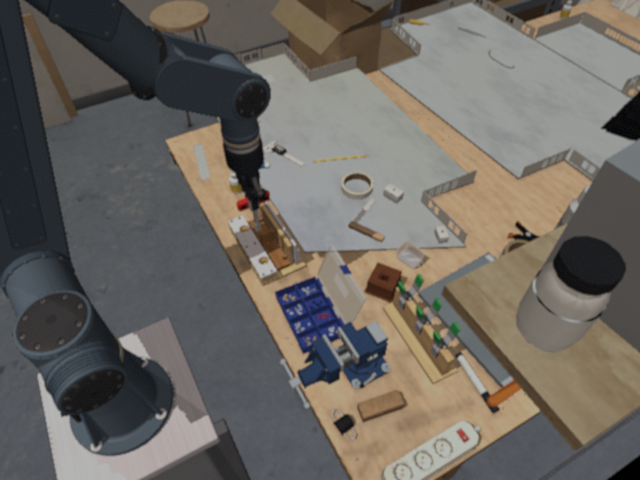

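```bash
python3 - <<'E'
from h import *
crop('w9',265,165,535,240,2.9,'w9a')
s=r.get_state();T=np.array(s['tool_pos']);R=np.array(s['eef_rot'])
for u,v in [(326.5,240),(326,442),(306,300),(346,300)]: print((R.T@(onz('w9',u,v,T[2]+29.8)-T)).round(1))
E
```

```text
[ 44.8   0.2 -30. ]
[-26.8   0.1 -29.7]
[ 25.9  -6.  -29.9]
[ 25.9   6.1 -29.9]
```

View pics/w9a.png

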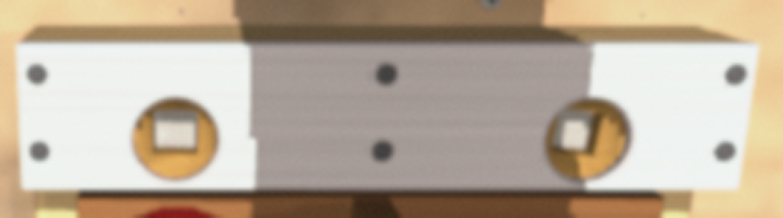

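```bash
python3 - <<'E'
from h import *
s=r.get_state();T=np.array(s['tool_pos']);R=np.array(s['eef_rot'])
for dz in (3.8,6,16,20,29.8,32): print(dz,(R.T@(onz('w9',326.5,238,T[2]+dz)-T)).round(1),(R.T@(onz('w9',326.5,262,T[2]+dz)-T)).round(1))
crop('w9',280,220,370,460,2.5,'w9h')
A=lambda u,v:('w9',265+u/2.9,165+v/2.9)
for p,z in [((175,139),39),((588,139),39),((175,132),33),((573,134),33),((155,110),33),((197,110),33),((155,150),33),((197,150),33)]: print(onz(*A(*p),z).round(1))
for p,z in [((22,190),39),((742,190),39)]: print(onz(*A(*p),z).round(1))
E
```

```text
3.8 [37.5  0.2 -3.9] [28.5  0.2 -3.9]
6 [38.2  0.2 -6.1] [29.3  0.2 -6.1]
16 [ 41.2   0.2 -16.2] [ 33.    0.2 -16.1]
20 [ 42.4   0.2 -20.2] [ 34.5   0.2 -20.1]
29.8 [ 45.4   0.2 -30. ] [ 38.1   0.2 -29.9]
32 [ 46.1   0.2 -32.2] [ 38.9   0.2 -32.1]
[406.7 170.9  39. ]
[406.3 290.7  39. ]
[406.  170.9  33. ]
[406.2 288.2  33. ]
[399.4 165.   33. ]
[399.4 177.3  33. ]
[411.5 165.   33. ]
[411.5 177.4  33. ]
[422.2 126.   39. ]
[421.5 337.5  39. ]
```

View pics/w9h.png

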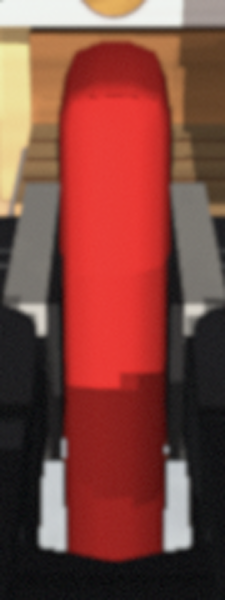

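Emit:
move_arm(
  increments=[
    [-0.5,-0.1,3,0,0],
    [-0.5,-0.1,6,0,0],
    [-0.5,-0.1,8.5,0,0],
    [-0.5,-0.1,10,0,0],
    [-0.5,-0.1,10.8,0,0],
    [-0.5,-0.1,11.2,0,0],
    [-0.5,-0.1,11.2,0,0],
    [-0.5,-0.1,11.2,0,0],
    [-0.5,-0.1,11.6,0,0],
    [-0.5,-0.1,12,0,0],
  ],
)

```text
time_s: 13.3
tool_pos: [411.0, 170.5, 113.4]
eef_rot: [[-1.0, -0.002, 0.005], [-0.002, 1.0, 0.001], [-0.005, 0.001, -1.0]]
contact_force: [-2.1, 0.9, 0.5]
grip_width: 13.2
```

```bash
python3 - <<'E'
from h import *
st(); snap('wrist','w10'); print(np.round(r.get_state()['ft_torque'],2))
E
```

```text
t 13.3 tcp [411.  170.5 113.4] q [ 0.14  0.5   1.99 -0.    0.65 -1.43] F [-2.1  0.9  0.5] w 13.182075877289776
[[-1.    -0.002  0.005]
 [-0.002  1.     0.001]
 [-0.005  0.001 -1.   ]]
[ 0.09  0.06 -0.01]
```

View pics/w10.png

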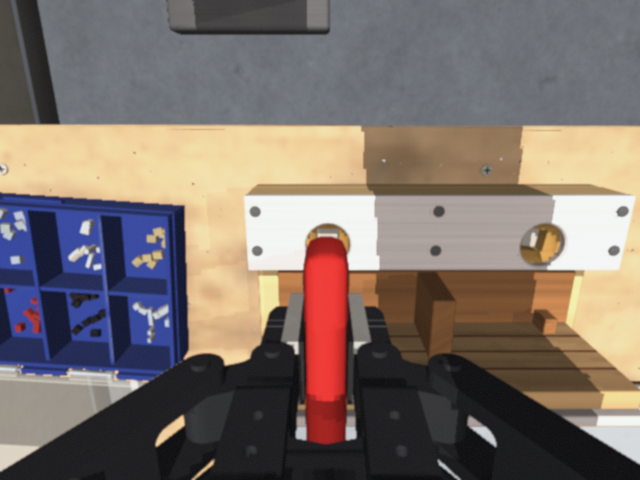

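```bash
python3 - <<'E'
from h import *
st()
crop('w10',235,180,640,280,1.95,'w10a')
E
```

```text
t 13.35 tcp [410.4 170.4 112.8] q [ 0.14  0.5   1.99 -0.    0.65 -1.43] F [-0.6  0.5 -1.2] w 12.840189431204577
[[-1.    -0.002  0.004]
 [-0.002  1.     0.   ]
 [-0.004  0.    -1.   ]]
```

View pics/w10a.png

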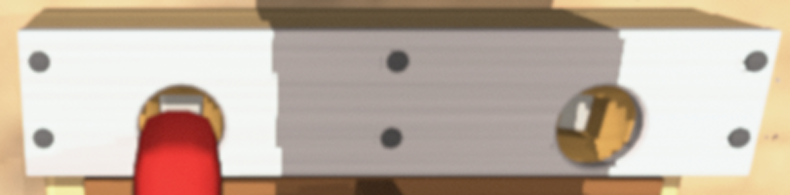

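```bash
python3 - <<'E'
from h import *
A=lambda u,v:('w10',235+u/1.95,180+v/1.95)
for p,z in [((181,124),39),((600,125),39),((22,176),39),((757,175),39)]: print(onz(*A(*p),z).round(1))
E
```

```text
[405.4 170.7  39. ]
[405.5 290.2  39. ]
[421.5 124.5  39. ]
[420.7 338.3  39. ]
```

Emit:
move_arm(
  increments=[
    [0,0,-0.8,0,0],
    [0.44,0.05,-0.8,0,0],
    [0.44,0.05,-0.8,0,0],
    [0.44,0.05,-0.8,0,0],
    [0.44,0.05,-0.3,0,0],
    [0.44,0.05,0.1,0,0],
    [0.44,0.05,0.4,0,0],
    [0.44,0.05,0.7,0,0],
    [0.44,0.05,0.7,0,0],
    [0.44,0.05,0.7,0,0],
  ],
)

```text
time_s: 14.6
tool_pos: [405.9, 170.9, 105.7]
eef_rot: [[-1.0, -0.002, 0.003], [-0.002, 1.0, 0.0], [-0.003, 0.0, -1.0]]
contact_force: [0.7, 0.2, -2.0]
grip_width: 13.0
```

```bash
python3 - <<'E'
from h import *
st()
E
```

```text
t 14.6 tcp [405.9 170.9 105.7] q [ 0.14  0.51  2.   -0.    0.62 -1.43] F [ 0.7  0.2 -2. ] w 13.030893278954569
[[-1.    -0.002  0.003]
 [-0.002  1.     0.   ]
 [-0.003  0.    -1.   ]]
```

Emit:
move_arm(
  increments=[
    [0,0,0.2,0,0],
    [0,0,0.4,0,0],
    [0,0,0.5,0,0],
    [0,0,0.5,0,0],
    [0,0,0.5,0,0],
    [0,0,0.5,0,0],
    [0,0,0.5,0,0],
    [0,0,0.5,0,0],
    [0,0,0.5,0,0],
    [0,0,0.5,0,0],
  ],
)

```text
time_s: 15.85
tool_pos: [405.6, 170.8, 100.7]
eef_rot: [[-1.0, -0.002, 0.003], [-0.002, 1.0, 0.0], [-0.003, 0.0, -1.0]]
contact_force: [-2.2, -0.0, -1.9]
grip_width: 12.9
```

```bash
python3 - <<'E'
from h import *
st()
E
```

```text
t 15.85 tcp [405.6 170.8 100.7] q [ 0.14  0.52  2.01 -0.    0.61 -1.43] F [-2.2 -0.  -1.9] w 12.883063820135032
[[-1.    -0.002  0.003]
 [-0.002  1.     0.   ]
 [-0.003  0.    -1.   ]]
```

Emit:
move_arm(
  increments=[
    [0,0,0,9,0],
    [0,0,0,18,0],
    [0,0,0,28,0],
    [0,0,0,38,0],
    [0,0,0,48,0],
    [0,0,0,58,0],
    [0,0,0,68,0],
    [0,0,0,77,0],
    [0,0,0,84,0],
    [0,0,0,84,0],
  ],
)

```text
time_s: 17.1
tool_pos: [407.1, 172.4, 100.9]
eef_rot: [[-0.105, 0.994, 0.006], [0.995, 0.105, 0.003], [0.003, 0.007, -1.0]]
contact_force: [-0.7, 6.6, -2.6]
grip_width: 13.0
```

```bash
python3 - <<'E'
from h import *
st(); print(np.round(r.get_state()['ft_torque'],2))
snap('wrist','w11')
E
```

```text
t 17.1 tcp [407.1 172.4 100.9] q [0.15 0.52 2.01 0.   0.61 0.04] F [-0.7  6.6 -2.6] w 12.95146487671074
[[-0.105  0.994  0.006]
 [ 0.995  0.105  0.003]
 [ 0.003  0.007 -1.   ]]
[1.71 0.12 0.11]
```

View pics/w11.png

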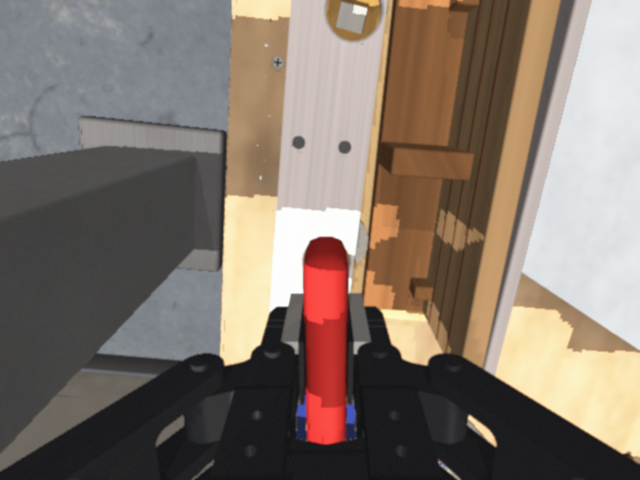

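Emit:
move_arm(
  increments=[
    [0,0,0,5,0],
    [0,0,0,10,0],
    [0,0,0,10,0],
    [0,0,0,10,0],
    [0,0,0,10,0],
    [0,0,0,10,0],
    [0,0,0,10,0],
    [0,0,0,10,0],
    [0,0,0,10,0],
    [0,0,0,10,0],
  ],
)

```text
time_s: 18.4
tool_pos: [407.4, 172.8, 101.0]
eef_rot: [[0.069, 0.998, 0.007], [0.998, -0.069, 0.004], [0.004, 0.007, -1.0]]
contact_force: [-1.3, 5.2, -2.4]
grip_width: 13.2
```

```bash
python3 - <<'E'
from h import *
st(); print(np.round(r.get_state()['ft_torque'],2))
snap('wrist','w12')
E
```

```text
t 18.4 tcp [407.4 172.8 101. ] q [0.15 0.52 2.   0.01 0.61 0.21] F [-1.3  5.2 -2.4] w 13.169997109647143
[[ 0.069  0.998  0.007]
 [ 0.998 -0.069  0.004]
 [ 0.004  0.007 -1.   ]]
[1.27 0.28 0.1 ]
```

View pics/w12.png

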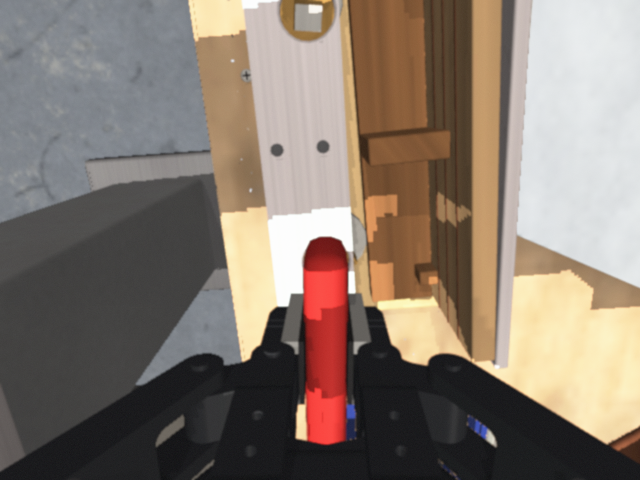

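```bash
python3 - <<'E'
from h import *
import cv2
crop('w6',440,190,540,280,4,'a');crop('w11',310,0,400,50,4.4,'b');crop('w12',265,0,355,50,4.4,'c')
a,b,c=[cv2.imread(f'pics/{x}.png') for x in 'abc']
W=400
o=np.zeros((360,400+396,3),np.uint8);o[:a.shape[0],:400]=a;o[:b.shape[0],400:400+b.shape[1]]=b[:, :396]
o[180:180+c.shape[0]-50,400:400+c.shape[1]]=c[:170][:180];
E
python3 - <<'E'
import cv2,numpy as np
a,b,c=[cv2.imread(f'pics/{x}.png') for x in 'abc']
print(a.shape,b.shape,c.shape)
h=np.full((450,800,3),0,np.uint8);h[:360,:400]=a;h[:220,400:796]=b;h[225:445,400:796]=c
cv2.imwrite('pics/abc.png',h)
E
```

```text
(360, 400, 3) (220, 396, 3) (220, 396, 3)
```

View pics/abc.png

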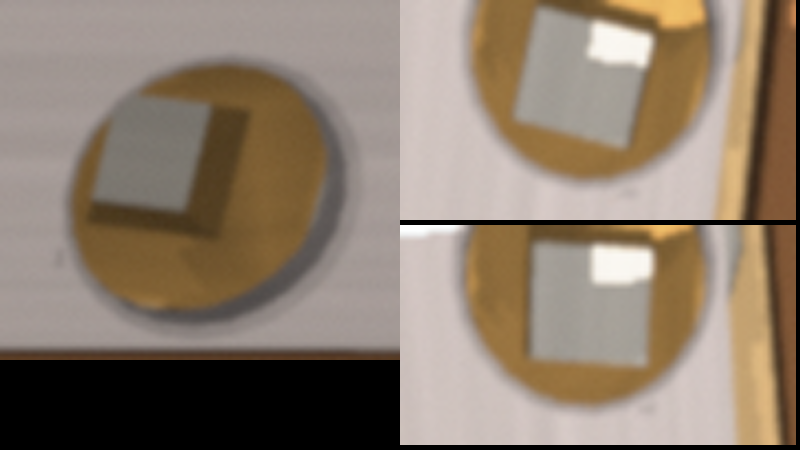

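Emit:
move_arm(
  increments=[
    [0,0,0,-6,0],
    [0,0,0,-12,0],
    [0,0,0,-12,0],
    [0,0,-0.5,-12,0],
    [0,0,-1.2,-12,0],
    [0,0,-2.5,-12,0],
    [0,0,-4.5,-12,0],
    [0,0,-6,-6,0],
    [0,0,-6,2.7,0],
    [0,0,-6,2.7,0],
  ],
)

```text
time_s: 19.7
tool_pos: [407.7, 172.3, 162.3]
eef_rot: [[0.114, 0.993, 0.01], [0.993, -0.115, 0.004], [0.005, 0.009, -1.0]]
contact_force: [0.6, -0.3, -1.2]
grip_width: 12.8
```

```bash
python3 - <<'E'
from h import *
st();plan([406,290.6,160],np.radians(-6.7))
E
```

```text
t 19.7 tcp [407.7 172.3 162.3] q [0.14 0.4  1.96 0.   0.78 0.26] F [ 0.6 -0.3 -1.2] w 12.770570431259834
[[ 0.114  0.993  0.01 ]
 [ 0.993 -0.115  0.004]
 [ 0.005  0.009 -1.   ]]
shift cm [11.73 -1.53  0.28] turn 0.1
```

Emit:
move_arm(
  increments=[
    [2,-0.3,0.2,0,0],
    [5,-0.6,0.2,0,0],
    [9,-1.2,0.2,0,0],
    [11.7,-1.5,0.2,0,0],
    [11.7,-1.5,0.2,0,0],
    [11.7,-1.5,0.2,0,0],
    [11.7,-1.5,0.2,0,0],
    [11.7,-1.5,0.2,0,0],
    [11.7,-1.5,0.2,0,0],
    [11.7,-1.5,0.2,0,0],
  ],
)

```text
time_s: 20.95
tool_pos: [406.3, 290.0, 160.8]
eef_rot: [[0.115, 0.993, 0.01], [0.993, -0.115, 0.004], [0.005, 0.009, -1.0]]
contact_force: [0.3, 0.2, -1.2]
grip_width: 13.0
```

```bash
python3 - <<'E'
from h import *
st(); snap('wrist','w13')
E
```

```text
t 20.95 tcp [406.3 290.  160.8] q [ 0.4   0.46  1.82 -0.    0.85  0.51] F [ 0.3  0.2 -1.2] w 13.018563343049989
[[ 0.115  0.993  0.01 ]
 [ 0.993 -0.115  0.004]
 [ 0.005  0.009 -1.   ]]
```

View pics/w13.png

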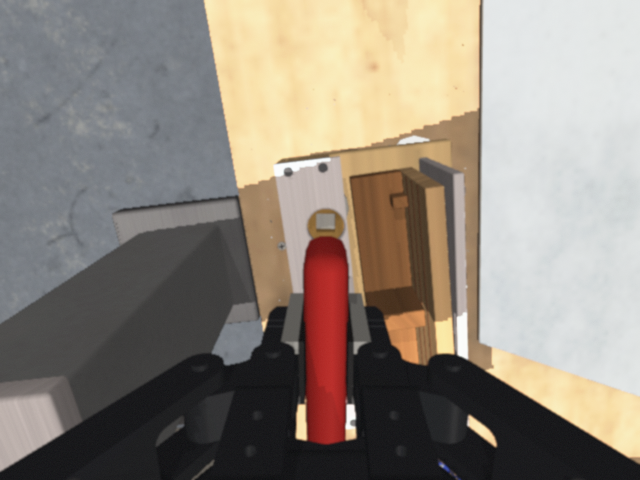

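```bash
python3 - <<'E'
from h import *
crop('w13',270,150,390,260,5,'w13a')
E
```

```text
(no output)
```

View pics/w13a.png

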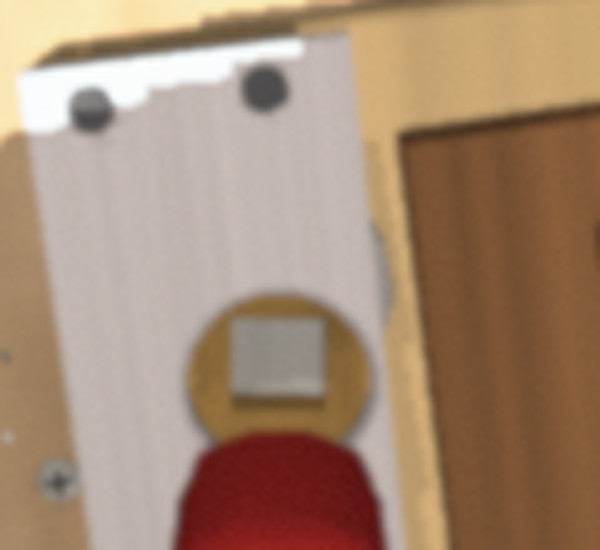

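```bash
python3 - <<'E'
from h import *
p=onz('w13',326.6,227,39);print(p); print(onz('w13',270+279/5,150+355/5,19))
s=r.get_state();T=np.array(s['tool_pos']);R=np.array(s['eef_rot'])
print('tip',T+R[:,2]*80, T+R[:,2]*60)
E
```

```text
[407.02376016 290.29464485  39.        ]
[406.56872743 289.2780734   19.        ]
tip [407.07152262 290.41657469  80.79676787] [406.87434144 290.3395089  100.79564735]
```

Emit:
move_arm(
  increments=[
    [-0.05,-0.1,1.5,0,0],
    [-0.05,-0.1,3,0,0],
    [-0.05,-0.1,4,0,0],
    [-0.05,-0.1,4.5,0,0],
    [-0.05,-0.1,4.9,0,0],
    [-0.05,-0.1,5.3,0,0],
    [-0.05,-0.1,5.7,0,0],
    [-0.05,-0.1,5.9,0,0],
    [-0.05,-0.1,6,0,0],
    [-0.05,-0.1,6,0,0],
  ],
)

```text
time_s: 22.25
tool_pos: [407.4, 291.3, 101.3]
eef_rot: [[0.115, 0.993, 0.014], [0.993, -0.116, 0.007], [0.008, 0.013, -1.0]]
contact_force: [0.5, 6.4, 2.6]
grip_width: 13.2
```

```bash
python3 - <<'E'
from h import *
st(); print(np.round(r.get_state()['ft_torque'],2))
E
```

```text
t 22.25 tcp [407.4 291.3 101.3] q [0.4  0.57 1.87 0.   0.69 0.51] F [0.5 6.4 2.6] w 13.202836706784675
[[ 0.115  0.993  0.014]
 [ 0.993 -0.116  0.007]
 [ 0.008  0.013 -1.   ]]
[ 1.25 -0.16 -0.01]
```

Emit:
move_arm(
  increments=[
    [0.1,0,0,9,0],
    [0.1,0,0,18,0],
    [0.1,0,0,28,0],
    [0.1,0,0,38,0],
    [0.1,0,0,48,0],
    [0.1,0,0,58,0],
    [0.1,0,0,68,0],
    [0.1,0,0,77,0],
    [0.1,0,0,82,0],
    [0.1,0,0,82,0],
  ],
)

```text
time_s: 23.5
tool_pos: [408.1, 291.6, 101.1]
eef_rot: [[1.0, 0.026, 0.015], [0.026, -1.0, 0.005], [0.015, -0.005, -1.0]]
contact_force: [3.2, -0.5, -0.7]
grip_width: 13.0
```

```bash
python3 - <<'E'
from h import *
st(); print(np.round(r.get_state()['ft_torque'],2)); snap('wrist','w14')
E
```

```text
t 23.5 tcp [408.1 291.6 101.1] q [ 0.4   0.57  1.87 -0.    0.69  1.94] F [ 3.2 -0.5 -0.7] w 12.999636528609415
[[ 1.     0.026  0.015]
 [ 0.026 -1.     0.005]
 [ 0.015 -0.005 -1.   ]]
[-0.26 -0.64  0.11]
```

View pics/w14.png

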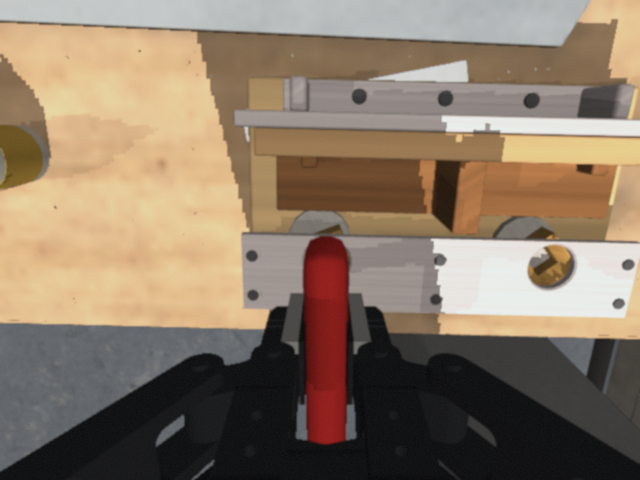

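Emit:
move_arm(
  increments=[
    [0,0,0,3,0],
    [0,0,0,5.5,0],
    [0,0,0,5.5,0],
    [0,0,0,5.5,0],
    [0,0,0,5.5,0],
    [0,0,0,5.5,0],
    [0,0,0,5.5,0],
    [0,0,0,5.5,0],
    [0,0,0,5.5,0],
    [0,0,0,5.5,0],
  ],
)

```text
time_s: 24.8
tool_pos: [408.1, 291.6, 101.1]
eef_rot: [[0.997, -0.069, 0.015], [-0.069, -0.998, 0.005], [0.014, -0.006, -1.0]]
contact_force: [3.3, -2.1, -0.7]
grip_width: 13.1
```

```bash
python3 - <<'E'
from h import *
st(); print(np.round(r.get_state()['ft_torque'],2)); snap('wrist','w15'); crop('w15',230,60,640,330,1.95,'w15a')
E
```

```text
t 24.8 tcp [408.1 291.6 101.1] q [ 0.4   0.57  1.87 -0.    0.69  2.04] F [ 3.3 -2.1 -0.7] w 13.05988643008835
[[ 0.997 -0.069  0.015]
 [-0.069 -0.998  0.005]
 [ 0.014 -0.006 -1.   ]]
[-0.47 -0.64  0.11]
```

View pics/w15a.png

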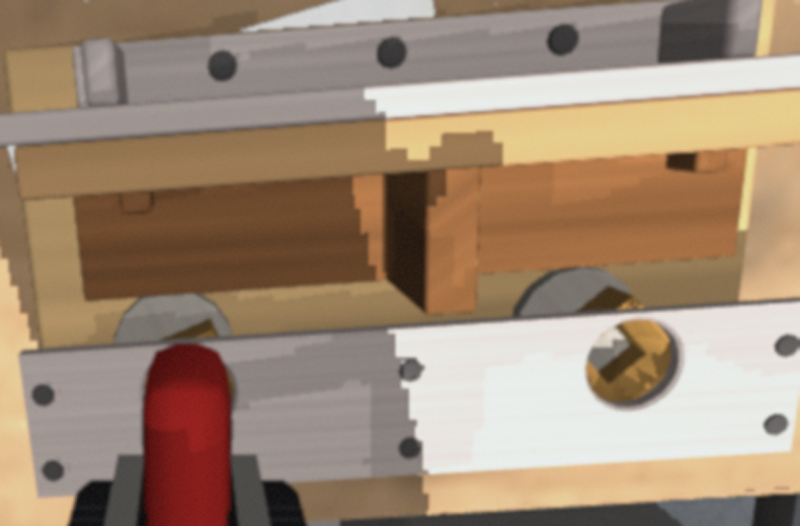

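Emit:
move_arm(
  increments=[
    [0,0,0,-6,0],
    [0,0,0,-12,0],
    [0,0,0,-12,0],
    [0,0,-0.5,-12,0],
    [0,0,-1.2,-12,0],
    [0,0,-2.5,-12,0],
    [0,0,-4.5,-12,0],
    [0,0,-7,-12,0],
    [0,0,-9,-6,0],
    [0,0,-9,-6,0],
  ],
)

```text
time_s: 26.1
tool_pos: [407.4, 291.6, 193.1]
eef_rot: [[0.999, 0.036, 0.018], [0.036, -0.999, 0.007], [0.018, -0.006, -1.0]]
contact_force: [0.6, 0.3, -1.6]
grip_width: 13.0
```

```bash
python3 - <<'E'
from h import *
st(); snap('wrist','w16'); crop('w16',270,180,590,360,2.5,'w16a')
E
```

```text
t 26.1 tcp [407.4 291.6 193.1] q [ 0.4   0.41  1.79 -0.    0.92  1.93] F [ 0.6  0.3 -1.6] w 12.978041060883204
[[ 0.999  0.036  0.018]
 [ 0.036 -0.999  0.007]
 [ 0.018 -0.006 -1.   ]]
```

View pics/w16.png

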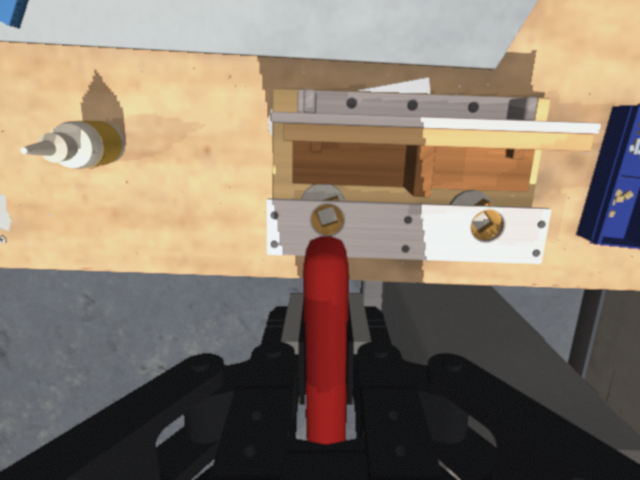

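View pics/w16a.png

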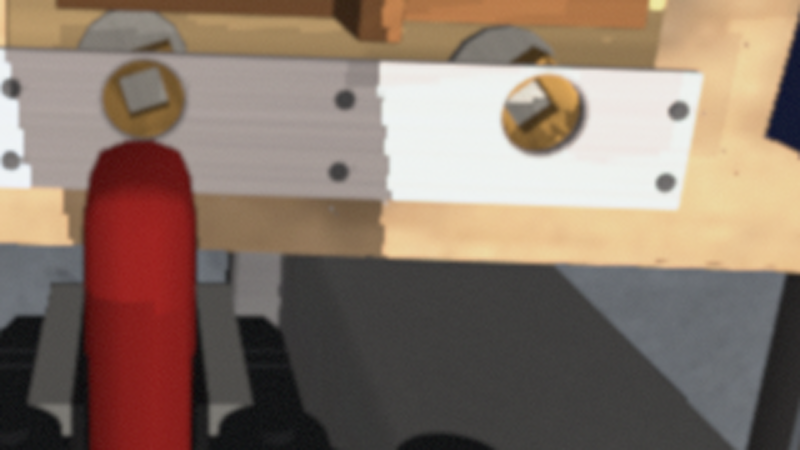

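```bash
cat >> h.py <<'E'
def rect(f,c,z,half,px,out):
    # metric top-down view, +x up, +y left
    pts=np.float32([proj(f,[c[0]+sx*half,c[1]+sy*half,z]) for sx,sy in[(1,1),(1,-1),(-1,-1),(-1,1)]])
    H=cv2.getPerspectiveTransform(pts,np.float32([[0,0],[px,0],[px,px],[0,px]]))
    im=cv2.imread(f'pics/{f}.png'); o=cv2.warpPerspective(im,H,(px,px),flags=cv2.INTER_CUBIC)
    if out: cv2.imwrite(f'pics/{out}.png',o)
    return o
E
python3 - <<'E'
from h import *
a=rect('w16',(406.8,290.3),28,18,390,None);b=rect('w16',(406,170.9),28,18,390,None)
cv2.imwrite('pics/r16.png',np.hstack([a,b]))
E
```

```text
(no output)
```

View pics/r16.png

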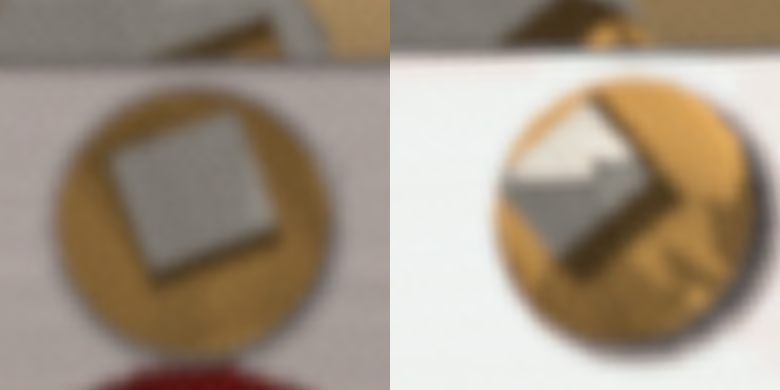

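Emit:
move_arm(
  increments=[
    [-0.25,0.1,2,-9,0],
    [-0.25,0.1,4.5,-18,0],
    [-0.25,0.1,6.5,-18,0],
    [-0.25,0.1,7.5,-18,0],
    [-0.25,0.1,7.5,-18,0],
    [-0.25,0.1,8,-18,0],
    [-0.25,0.1,8.5,-18,0],
    [-0.25,0.1,9,-18,0],
    [-0.25,0.1,9.3,-18,0],
    [-0.25,0.1,9.3,-18,0],
  ],
)

```text
time_s: 27.4
tool_pos: [407.0, 291.1, 99.3]
eef_rot: [[0.939, 0.344, 0.019], [0.344, -0.939, 0.007], [0.02, -0.0, -1.0]]
contact_force: [1.6, 1.7, 0.9]
grip_width: 12.8
```

```bash
python3 - <<'E'
from h import *
st(); print(np.round(r.get_state()['ft_torque'],2))
E
```

```text
t 27.4 tcp [407.  291.1  99.3] q [ 0.4   0.57  1.87 -0.    0.68  1.62] F [1.6 1.7 0.9] w 12.778226422936033
[[ 0.939  0.344  0.019]
 [ 0.344 -0.939  0.007]
 [ 0.02  -0.    -1.   ]]
[ 0.21 -0.53 -0.04]
```

Emit:
move_arm(
  increments=[
    [0,0,0.15,0,0],
    [0,0,0.15,8,0],
    [0,0,0.15,16,0],
    [0,0,0.15,24,0],
    [0,0,0.15,30,0],
    [0,0,0.15,34,0],
    [0,0,0.15,34,0],
    [0,0,0.15,34,0],
    [0,0,0.15,34,0],
    [0,0,0.15,34,0],
  ],
)

```text
time_s: 28.65
tool_pos: [407.9, 291.0, 99.1]
eef_rot: [[0.971, -0.238, 0.021], [-0.239, -0.971, 0.007], [0.019, -0.012, -1.0]]
contact_force: [1.0, -1.3, 10.3]
grip_width: 13.1
```

```bash
python3 - <<'E'
from h import *
st(); print(np.round(r.get_state()['ft_torque'],2)); snap('wrist','w17'); crop('w17',240,220,400,460,2.4,'w17a')
a=rect('w17',(406.8,290.3),28,18,390,None);b=rect('w17',(406.5,171.3),28,18,390,None)
cv2.imwrite('pics/r17.png',np.hstack([a,b]))
E
```

```text
t 28.65 tcp [407.9 291.   99.1] q [ 0.4   0.57  1.87 -0.    0.68  2.21] F [ 1.  -1.3 10.3] w 13.133023483850494
[[ 0.971 -0.238  0.021]
 [-0.239 -0.971  0.007]
 [ 0.019 -0.012 -1.   ]]
[-0.36 -0.24  0.14]
```

View pics/w17.png

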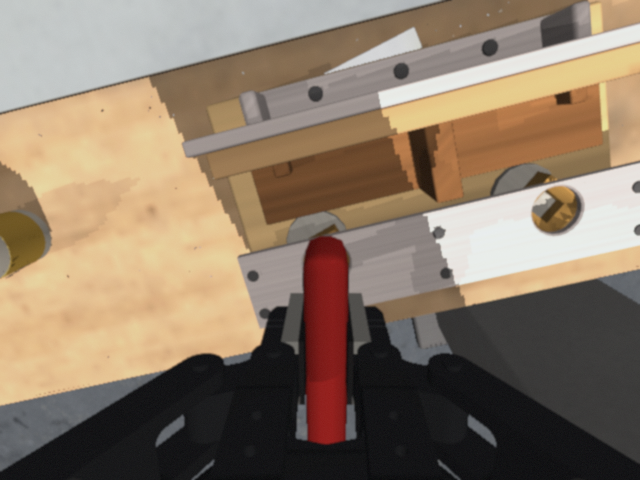

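View pics/r17.png

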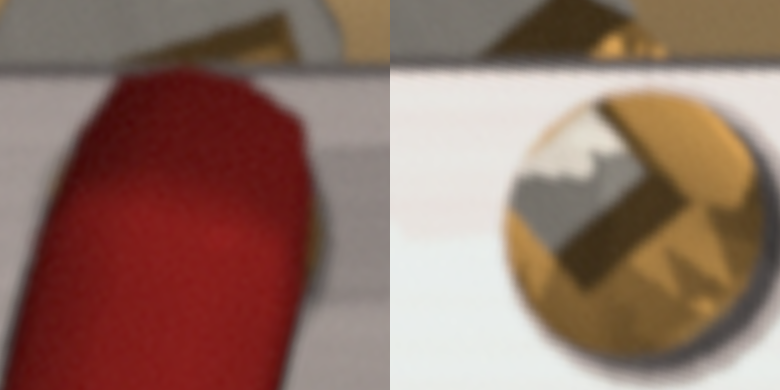

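Emit:
move_arm(
  increments=[
    [0,0,-0.1,-2,0],
    [0,0,-0.2,-5,0],
    [0,0,-0.2,-5,0],
    [0,0,-0.5,-5,0],
    [0,0,-1,-5,0],
    [0,0,-2,-5,0],
    [0,0,-3.5,-5,0],
    [0,0,-6,-5,0],
    [0,0,-9,-5,0],
    [0,0,-9,-5,0],
  ],
)

```text
time_s: 29.95
tool_pos: [407.4, 291.1, 192.4]
eef_rot: [[0.988, -0.153, 0.027], [-0.153, -0.988, 0.01], [0.025, -0.014, -1.0]]
contact_force: [-0.3, 0.6, -1.8]
grip_width: 13.3
```

```bash
python3 - <<'E'
from h import *
st(); snap('wrist','w18')
a=rect('w18',(406.8,290.3),28,18,390,None);b=rect('w18',(406.5,171.3),28,18,390,None)
cv2.imwrite('pics/r18.png',np.hstack([a,b]))
E
```

```text
t 29.95 tcp [407.4 291.1 192.4] q [ 0.4   0.41  1.8  -0.    0.9   2.12] F [-0.3  0.6 -1.8] w 13.271757700482512
[[ 0.988 -0.153  0.027]
 [-0.153 -0.988  0.01 ]
 [ 0.025 -0.014 -1.   ]]
```

View pics/w18.png

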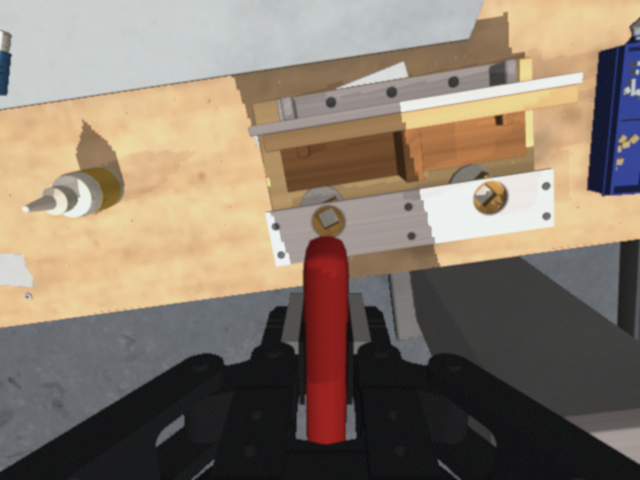

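View pics/r18.png

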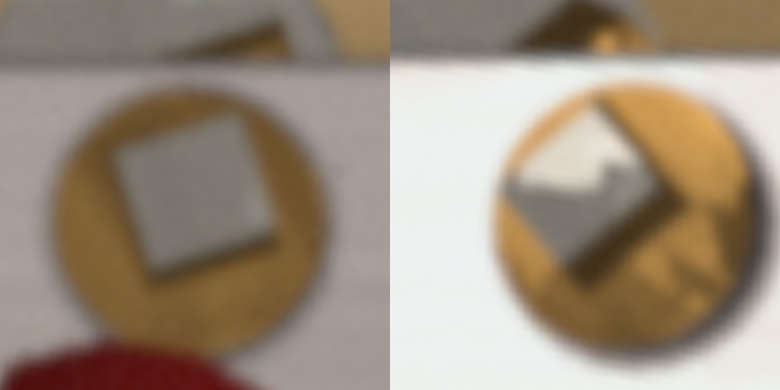

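```bash
python3 - <<'E'
from h import *
crop('w18',240,50,600,270,2.2,'w18a')
E
```

```text
(no output)
```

View pics/w18a.png

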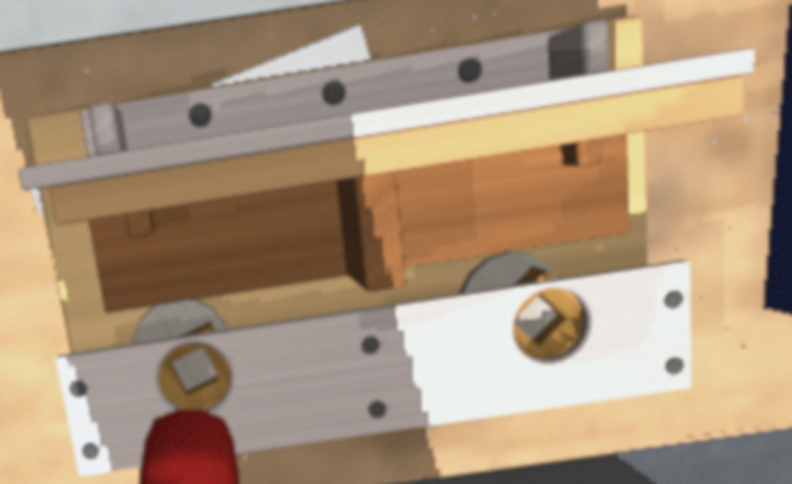

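Emit:
move_arm(
  increments=[
    [0.3,2.5,0,-10,0],
    [0.7,6,0,-20,0],
    [1.1,9.5,0,-30,0],
    [1.35,12.05,0,-40,0],
    [1.35,12.05,0,-46,0],
    [1.35,12.05,0,-46,0],
    [1.35,12.05,0,-46,0],
    [1.35,12.05,2,-46,0],
    [1.35,12.05,2.5,-46,0],
    [1.35,12.05,2.5,-46,0],
  ],
)

```text
time_s: 31.25
tool_pos: [401.6, 169.9, 164.5]
eef_rot: [[0.796, 0.605, 0.023], [0.605, -0.796, 0.008], [0.023, 0.007, -1.0]]
contact_force: [0.7, 0.6, -2.2]
grip_width: 13.4
```

```bash
python3 - <<'E'
from h import *
st(); snap('wrist','w19')
a=rect('w19',(406.8,290.3),28,18,390,None);b=rect('w19',(406.5,171.3),28,18,390,None)
cv2.imwrite('pics/r19.png',np.hstack([a,b]))
E
```

```text
t 31.25 tcp [401.6 169.9 164.5] q [0.14 0.38 1.98 0.01 0.76 1.06] F [ 0.7  0.6 -2.2] w 13.407115757030116
[[ 0.796  0.605  0.023]
 [ 0.605 -0.796  0.008]
 [ 0.023  0.007 -1.   ]]
```

View pics/w19.png

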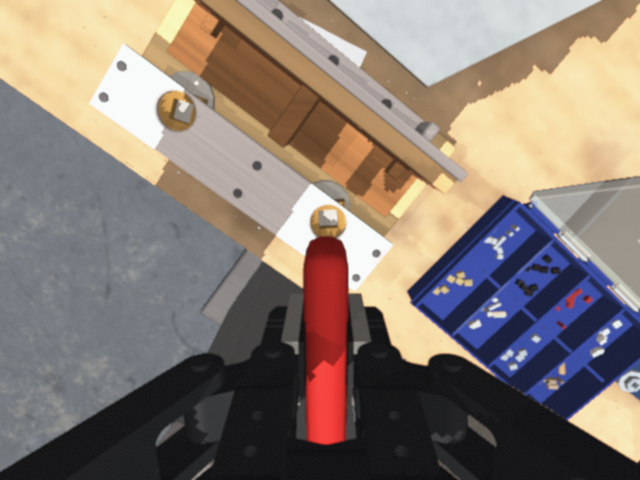

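View pics/r19.png

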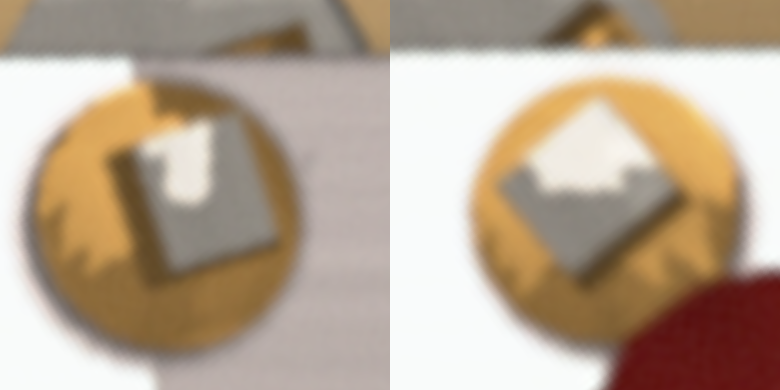

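```bash
python3 - <<'E'
from h import *
crop('w19',280,170,400,270,6,'w19a')
print(onz('w19',328,221,39),onz('w19',328,221,33))
E
```

```text
[407.49392475 171.07805451  39.        ] [406.39501785 170.13908926  33.        ]
```

View pics/w19a.png

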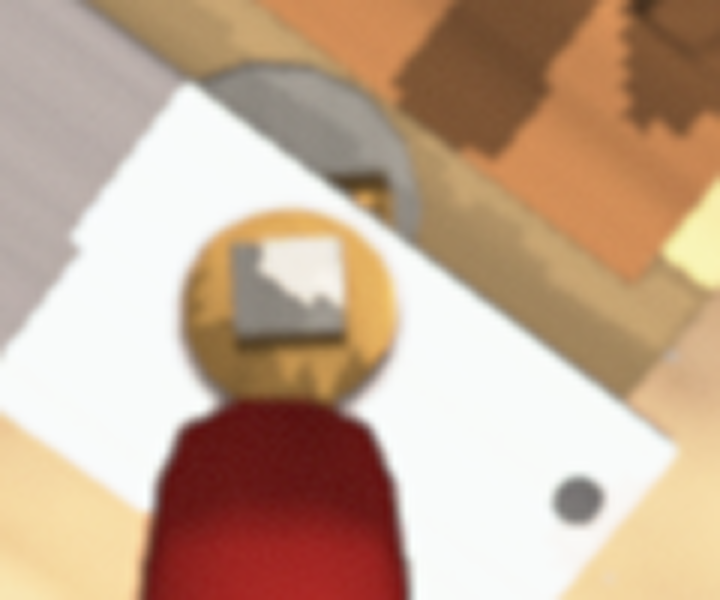

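Emit:
move_arm(
  increments=[
    [0.18,0.1,0,0,0],
    [0.18,0.1,2,0,0],
    [0.18,0.1,4,0,0],
    [0.18,0.1,4.6,0,0],
    [0.18,0.1,5,0,0],
    [0.18,0.1,5.4,0,0],
    [0.18,0.1,5.8,0,0],
    [0.18,0.1,6.2,0,0],
    [0.18,0.1,6.5,0,0],
    [0.18,0.1,6.5,0,0],
  ],
)

```text
time_s: 32.55
tool_pos: [406.9, 171.0, 99.9]
eef_rot: [[0.796, 0.604, 0.027], [0.604, -0.797, 0.009], [0.027, 0.009, -1.0]]
contact_force: [2.5, 1.5, -1.9]
grip_width: 13.1
```

```bash
python3 - <<'E'
from h import *
st(); print(np.round(r.get_state()['ft_torque'],2))
E
```

```text
t 32.55 tcp [406.9 171.   99.9] q [0.14 0.52 2.02 0.01 0.57 1.05] F [ 2.5  1.5 -1.9] w 13.0627370855598
[[ 0.796  0.604  0.027]
 [ 0.604 -0.797  0.009]
 [ 0.027  0.009 -1.   ]]
[ 0.38 -0.59  0.08]
```

Emit:
move_arm(
  increments=[
    [0,0,0,7,0],
    [0,0,0,14,0],
    [0,0,0,20,0],
    [0,0,0,26,0],
    [0,0,0,32,0],
    [0,0,0,38,0],
    [0,0,0,44,0],
    [0,0,0,44,0],
    [0,0,0,44,0],
    [0,0,0,44,0],
  ],
)

```text
time_s: 33.8
tool_pos: [407.5, 171.0, 100.0]
eef_rot: [[0.993, -0.117, 0.028], [-0.117, -0.993, 0.009], [0.027, -0.012, -1.0]]
contact_force: [3.3, -0.4, -1.0]
grip_width: 12.9
```

```bash
python3 - <<'E'
from h import *
st(); print(np.round(r.get_state()['ft_torque'],2)); snap('wrist','w20'); crop('w20',200,130,450,330,3.1,'w20a')
E
```

```text
t 33.8 tcp [407.5 171.  100. ] q [0.14 0.52 2.02 0.01 0.57 1.82] F [ 3.3 -0.4 -1. ] w 12.894108199585544
[[ 0.993 -0.117  0.028]
 [-0.117 -0.993  0.009]
 [ 0.027 -0.012 -1.   ]]
[-0.1  -0.73  0.12]
```

View pics/w20a.png

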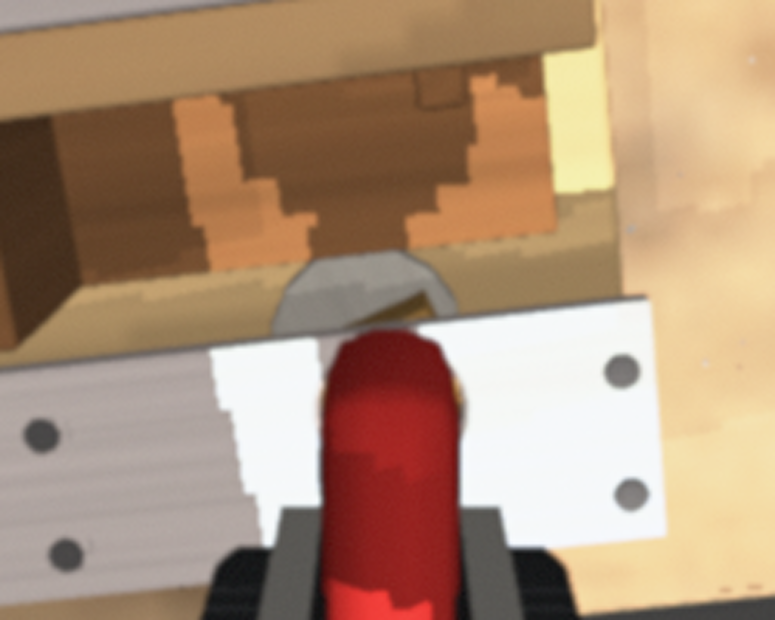

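Emit:
move_arm(
  increments=[
    [0,0,0,4,0],
    [0,0,0,8,0],
    [0,0,0,12,0],
    [0,0,0,14,0],
    [0,0,0,14,0],
    [0,0,0,8,0],
    [0,0,-0.5,4,0],
    [0,0,-1.5,4,0],
    [0,0,-3.5,4,0],
    [0,0,-6,4,0],
  ],
)

```text
time_s: 35.1
tool_pos: [403.2, 170.4, 160.4]
eef_rot: [[0.982, -0.188, 0.022], [-0.188, -0.982, 0.009], [0.02, -0.013, -1.0]]
contact_force: [0.2, -0.9, -0.6]
grip_width: 13.0
```

```bash
python3 - <<'E'
from h import *
st(); snap('wrist','w21')
a=rect('w21',(406.8,290.3),28,18,390,None);b=rect('w21',(406.5,171.3),28,18,390,None)
cv2.imwrite('pics/r21.png',np.hstack([a,b]))
E
```

```text
t 35.1 tcp [403.2 170.4 160.4] q [0.14 0.39 1.98 0.01 0.75 1.89] F [ 0.2 -0.9 -0.6] w 12.969317964876911
[[ 0.982 -0.188  0.022]
 [-0.188 -0.982  0.009]
 [ 0.02  -0.013 -1.   ]]
```

View pics/w21.png

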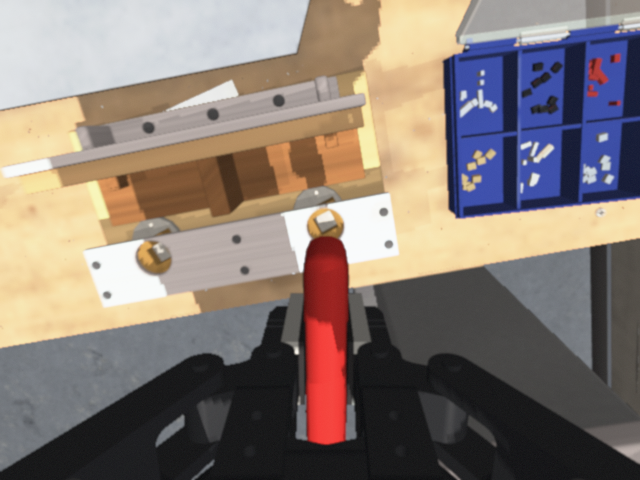

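View pics/r21.png

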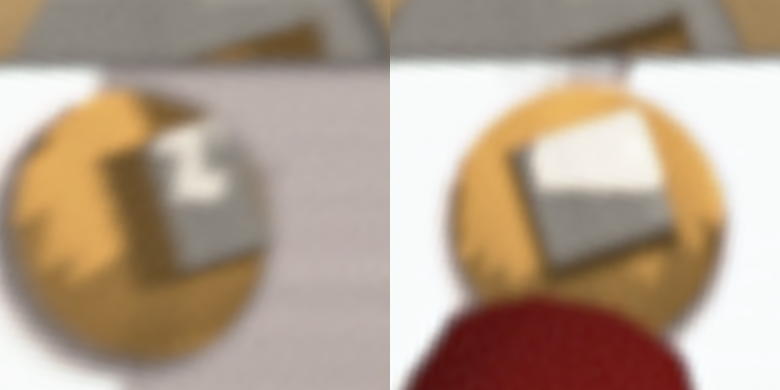

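```bash
python3 - <<'E'
from h import *
plan([631.6,-22,212],np.radians(-55.2))
E
```

```text
shift cm [25.99 14.62 -4.43] turn -45.6
```

Emit:
move_arm(
  increments=[
    [0,0,-3,0,0],
    [0,0,-5.5,0,0],
    [4,2.2,-5.5,-8,0],
    [9,5,-5.3,-17,0],
    [14,7.9,-5,-27,0],
    [19,10.7,-4.7,-36,0],
    [24,13.5,-4.4,-45.6,0],
    [26,14.6,-4.4,-45.6,0],
    [26,14.6,-4.4,-45.6,0],
    [26,14.6,-4.4,-45.6,0],
  ],
)

```text
time_s: 36.4
tool_pos: [629.5, -20.5, 210.9]
eef_rot: [[0.821, 0.57, 0.025], [0.57, -0.821, 0.011], [0.027, 0.005, -1.0]]
contact_force: [-0.3, 0.1, -1.5]
grip_width: 13.0
```

```bash
python3 - <<'E'
from h import *
st(); snap('wrist','w22')
E
```

```text
t 36.4 tcp [629.5 -20.5 210.9] q [-0.22  0.55  1.46  0.02  1.11  0.74] F [-0.3  0.1 -1.5] w 12.9661266021372
[[ 0.821  0.57   0.025]
 [ 0.57  -0.821  0.011]
 [ 0.027  0.005 -1.   ]]
```

View pics/w22.png

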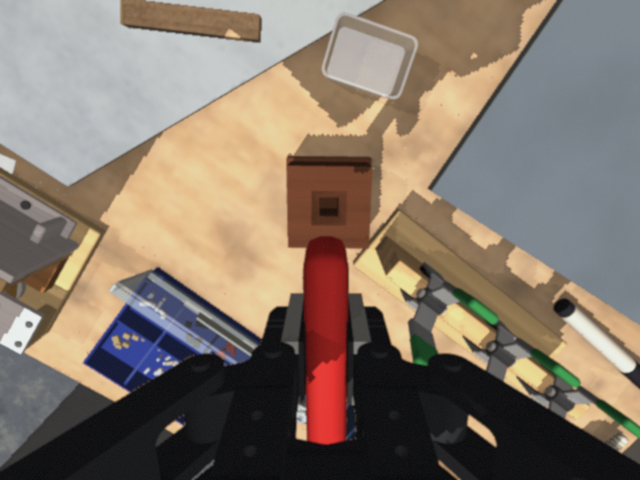

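Now I see the empty square hole in the block at about (328,208), well aligned with the tool.

```bash
python3 - <<'E'
from h import *
crop('w22',280,140,380,260,6,'w22a')
st()
E
```

```text
t 36.45 tcp [629.7 -20.4 211.2] q [-0.22  0.55  1.46  0.02  1.11  0.74] F [ 0.7  0.1 -0.6] w 12.934069687420733
[[ 0.821  0.571  0.025]
 [ 0.571 -0.821  0.011]
 [ 0.027  0.006 -1.   ]]
```

View pics/w22a.png

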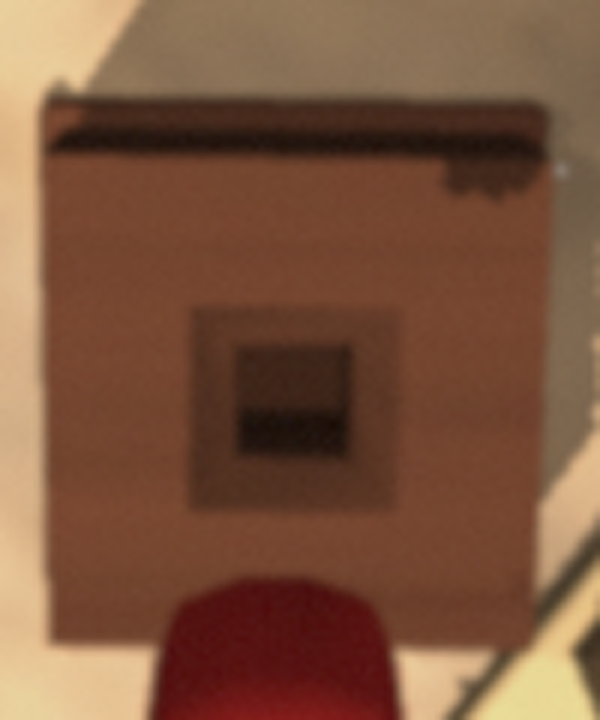

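```bash
python3 - <<'E'
from h import *
A=lambda u,v:('w22',280+u/6,140+v/6)
h=onz(*A(296,410),46);print('mouth',h,'throat',onz(*A(293,401),40))
print('block',np.mean([onz(*A(*p),46) for p in [(48,155),(545,155),(533,643),(50,645)]],0))
s=r.get_state();T=np.array(s['tool_pos']);z=np.array(s['eef_rot'])[:,2]
L=(T[2]-88.2)
tip=T+z*(L+80); print('tip end',tip)
R=np.array(s['eef_rot'])
for t in (h[:2],(636.2,-20.2)): print(R.T@np.array([t[0]-tip[0],t[1]-tip[1],0]))
E
```

```text
mouth [637.02761087 -20.04330546  46.        ] throat [636.8262215  -19.81127132  40.        ]
block [637.29830269 -19.55077788  46.        ]
tip end [634.82351871 -18.14811642   8.27789114]
[0.72710116 2.81422209 0.03523831]
[-0.04152407  2.47043462  0.01247057]
```

Emit:
move_arm(
  increments=[
    [0.05,0.26,2,0,0],
    [0.05,0.26,5,0,0],
    [0.05,0.26,7,0,0],
    [0.05,0.26,8,0,0],
    [0.05,0.26,8.8,0,0],
    [0.05,0.26,9.6,0,0],
    [0.05,0.26,10.4,0,0],
    [0.05,0.26,11.2,0,0],
    [0.05,0.26,11.9,0,0],
    [0.05,0.26,11.9,0,0],
  ],
)

```text
time_s: 37.7
tool_pos: [637.1, -19.7, 92.1]
eef_rot: [[0.821, 0.57, 0.032], [0.569, -0.822, 0.013], [0.033, 0.007, -0.999]]
contact_force: [6.3, 5.8, -3.5]
grip_width: 13.3
```

```bash
python3 - <<'E'
from h import *
st(); print(np.round(r.get_state()['ft_torque'],2))
E
```

```text
t 37.7 tcp [637.1 -19.7  92.1] q [-0.22  0.71  1.53  0.03  0.87  0.73] F [ 6.3  5.8 -3.5] w 13.33985605847869
[[ 0.821  0.57   0.032]
 [ 0.569 -0.822  0.013]
 [ 0.033  0.007 -0.999]]
[ 1.25 -1.49  0.05]
```

Emit:
move_arm(
  increments=[
    [0.1,0,0.1,0,0],
    [0.15,0,0.25,0,0],
    [0.15,0,0.35,0,0],
    [0.15,0,0.35,0,0],
    [0.15,0,0.35,0,0],
    [0.15,0,0.35,0,0.3],
    [0.15,0,0.35,0,0.5],
    [0.15,0,0.35,0,0.5],
    [0.15,0,0.35,0,0.5],
    [0.15,0,0.35,0,0.5],
  ],
)

```text
time_s: 38.95
tool_pos: [638.4, -18.8, 88.6]
eef_rot: [[0.821, 0.57, 0.032], [0.569, -0.822, 0.013], [0.033, 0.007, -0.999]]
contact_force: [-0.3, 0.5, 0.4]
grip_width: 43.1
```

```bash
python3 - <<'E'
from h import *
st(); snap('wrist','w23')
E
```

```text
t 38.95 tcp [638.4 -18.8  88.6] q [-0.21  0.71  1.53  0.03  0.87  0.74] F [-0.3  0.5  0.4] w 43.0629556048355
[[ 0.821  0.57   0.032]
 [ 0.569 -0.822  0.013]
 [ 0.033  0.007 -0.999]]
```

View pics/w23.png

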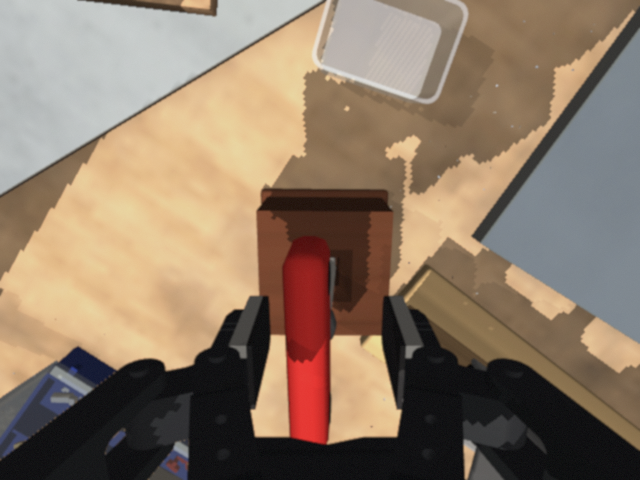

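```bash
python3 - <<'E'
from h import *
plan([631,-150,255],np.radians(-1.6))
E
```

```text
shift cm [ -7.53  10.48 -16.82] turn -53.7
```

Emit:
move_arm(
  increments=[
    [0,0,-3,0,0.5],
    [0,0,-8,0,0.5],
    [0,0,-13,0,0.7],
    [0,0,-16,-8,1],
    [-2,3,-16.8,-18,1],
    [-4,6,-16.8,-28,1],
    [-7.5,10.5,-16.8,-38,1],
    [-7.5,10.5,-16.8,-48,1],
    [-7.5,10.5,-16.8,-53.7,1],
    [-7.5,10.5,-16.8,-53.7,1],
  ],
)

```text
time_s: 40.25
tool_pos: [631.1, -150.2, 254.7]
eef_rot: [[0.029, 0.999, 0.031], [0.999, -0.029, 0.013], [0.014, 0.031, -0.999]]
contact_force: [-0.4, 0.3, 0.3]
grip_width: 85.5
```

```bash
python3 - <<'E'
from h import *
snap('wrist','w24');st(); snap('scene','s24'); crop('s24',200,180,460,390,3,'s24a')
E
```

```text
t 40.3 tcp [ 631.2 -150.   254.7] q [-0.42  0.53  1.37  0.03  1.23 -0.4 ] F [-1.3  0.6 -0.6] w 85.70453512975233
[[ 0.029  0.999  0.031]
 [ 0.999 -0.029  0.013]
 [ 0.014  0.031 -0.999]]
```

View pics/w24.png

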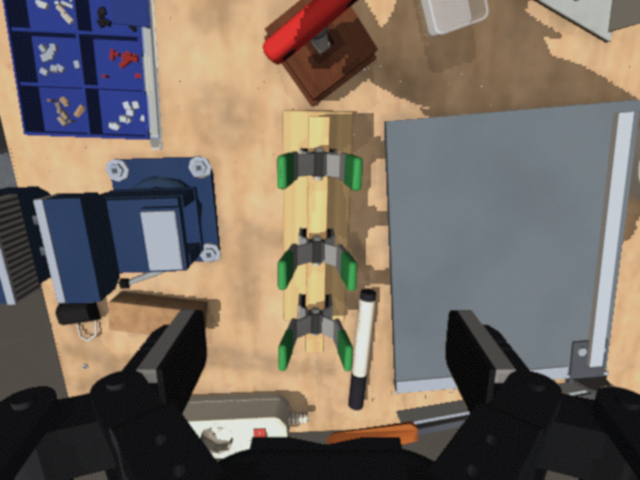

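View pics/s24a.png

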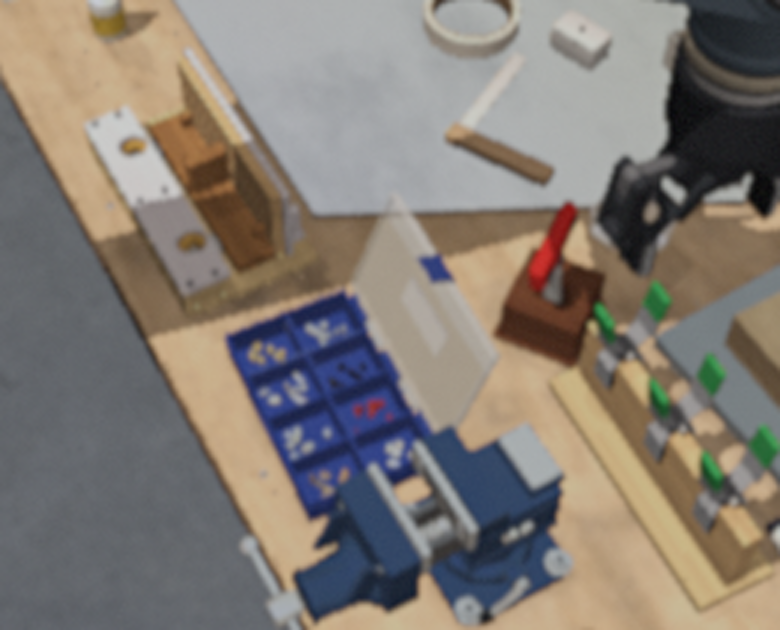

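```bash
python3 - <<'E'
from h import *
crop('w24',260,100,380,380,2.1,'w24a'); 
im=cv2.imread('pics/w24.png')[130:380,265:375]; cv2.imwrite('pics/w24a.png',cv2.rotate(cv2.resize(im,None,fx=3.1,fy=3.1,interpolation=cv2.INTER_CUBIC),cv2.ROTATE_90_COUNTERCLOCKWISE))
E
```

```text
(no output)
```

View pics/w24a.png

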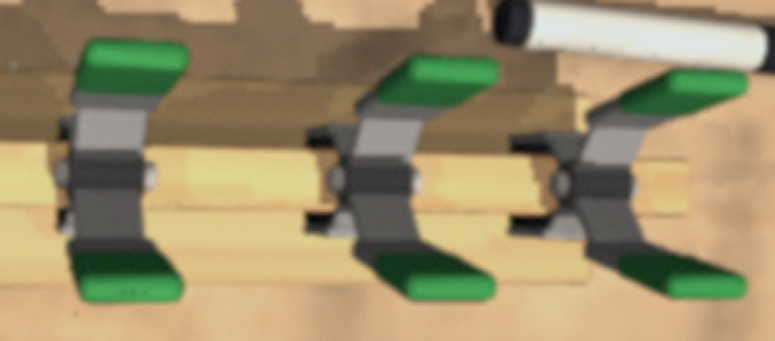

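```bash
python3 - <<'E'
from h import *
P=lambda X,Y:('w24',265+(340-Y)/3.1,130+X/3.1)
for n,a,b in [('a',(136,41),(131,301)),('b',(455,57),(452,299)),('c',(708,71),(706,298))]:
    p,q=onz(*P(*a),145),onz(*P(*b),145); print(n,p.round(1),q.round(1),((p+q)/2).round(1),np.linalg.norm(p-q).round(1), 'yaw',np.degrees(np.arctan2(p[1]-q[1],p[0]-q[0])).round(1))
# strip top edges z80
for pt in [(20,142),(20,210),(685,158),(685,214)]: print(onz(*P(*pt),80).round(1))
for n,pt in [('a piv',(105,172)),('b',(378,180)),('c',(600,184))]: print(n,onz(*P(*pt),96.5).round(1))
E
```

```text
a [ 656.5 -112.4  145. ] [ 605.  -109.7  145. ] [ 630.8 -111.1  145. ] 51.6 yaw -3.0
b [ 652.8 -180.4  145. ] [ 601.2 -177.6  145. ] [ 627. -179.  145.] 51.6 yaw -3.2
c [ 649.  -242.1  145. ] [ 597.6 -239.   145. ] [ 623.3 -240.5  145. ] 51.5 yaw -3.4
[639.5 -92.3  80. ]
[622.9 -91.8  80. ]
[ 629.9 -275.5   80. ]
[ 614.1 -274.8   80. ]
a piv [ 631.3 -110.8   96.5]
b [ 627.  -178.1   96.5]
c [ 623.7 -239.6   96.5]
```

```bash
python3 - <<'E'
from h import *
plan([631.6,-110.8,107],np.radians(-3.2))
E
```

```text
shift cm [ 3.69 -0.53 14.82] turn 1.5
```

Emit:
move_arm(
  increments=[
    [2,-0.3,1,1.5,1],
    [3.7,-0.5,4,1.5,1],
    [3.7,-0.5,8,1.5,1],
    [3.7,-0.5,12,1.5,1],
    [3.7,-0.5,14,1.5,1],
    [3.7,-0.5,14.8,1.5,1],
    [3.7,-0.5,14.8,1.5,1],
    [3.7,-0.5,14.8,1.5,1],
    [3.7,-0.5,14.8,1.5,0.7],
    [3.7,-0.5,14.8,1.5,0.5],
  ],
)

```text
time_s: 41.6
tool_pos: [632.4, -110.9, 108.0]
eef_rot: [[0.055, 0.998, 0.033], [0.998, -0.055, 0.013], [0.014, 0.032, -0.999]]
contact_force: [-0.2, 0.4, 0.2]
grip_width: 51.7
```

```bash
python3 - <<'E'
from h import *
snap('wrist','w25');st()
E
```

```text
t 41.65 tcp [ 632.3 -110.9  107.8] q [-0.36  0.69  1.51  0.03  0.91 -0.32] F [ 0.3  0.1 -0.9] w 44.163519526597966
[[ 0.055  0.998  0.033]
 [ 0.998 -0.055  0.013]
 [ 0.014  0.032 -0.999]]
```

View pics/w25.png

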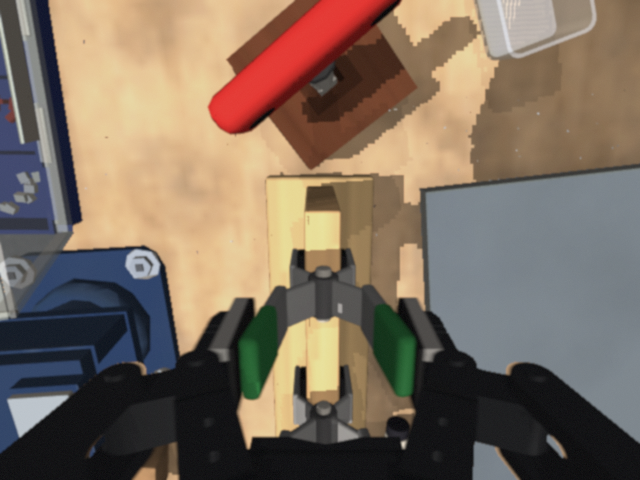

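Emit:
move_arm(
  increments=[
    [0,0,0,0,0.3],
    [0,0,0,0,0],
    [0,0,0,0,0],
    [0,0,0,0,0],
    [0,0,0,0,0],
    [0,0,-0.5,0,0],
    [0,0,-2,0,0],
    [0,0,-5,0,0],
    [0,0,-9,0,0],
    [0,0,-12,0,0],
  ],
)

```text
time_s: 42.9
tool_pos: [628.8, -112.6, 230.1]
eef_rot: [[0.055, 0.998, 0.035], [0.998, -0.055, 0.012], [0.014, 0.034, -0.999]]
contact_force: [0.3, -0.7, -0.3]
grip_width: 31.3
```

```bash
python3 - <<'E'
from h import *
snap('wrist','w26');st()
E
```

```text
t 42.95 tcp [ 631.  -113.4  234.5] q [-0.36  0.53  1.42  0.03  1.16 -0.32] F [ 0.4 -0.4  1.8] w 31.423874722529845
[[ 0.055  0.998  0.042]
 [ 0.998 -0.055  0.009]
 [ 0.011  0.041 -0.999]]
```

View pics/w26.png

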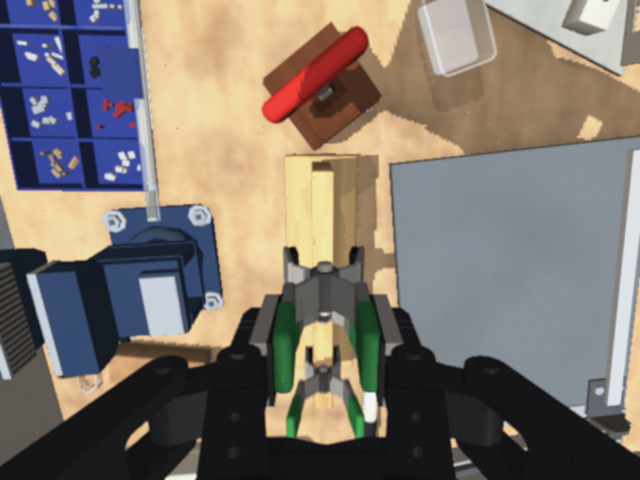

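```bash
python3 - <<'E'
from h import *
st();plan([470,169,215],np.radians(0.2))
E
```

```text
t 42.95 tcp [ 631.  -113.4  234.5] q [-0.36  0.53  1.42  0.03  1.16 -0.32] F [ 0.4 -0.4  1.8] w 31.423874722529845
[[ 0.055  0.998  0.042]
 [ 0.998 -0.055  0.009]
 [ 0.011  0.041 -0.999]]
shift cm [ 27.29 -17.7    1.54] turn -3.4
```

Emit:
move_arm(
  increments=[
    [3,-2,0,-1,0],
    [8,-5,0,-2,0],
    [13,-8.5,0.5,-3.4,0],
    [18,-11.7,1,-3.4,0],
    [23,-15,1.5,-3.4,0],
    [27.3,-17.7,1.5,-3.4,0],
    [27.3,-17.7,1.5,-3.4,0],
    [27.3,-17.7,1.5,-3.4,0],
    [27.3,-17.7,1.5,-3.4,0],
    [27.3,-17.7,1.5,-3.4,0],
  ],
)

```text
time_s: 44.2
tool_pos: [470.7, 168.1, 215.4]
eef_rot: [[-0.003, 0.999, 0.042], [1.0, 0.002, 0.009], [0.009, 0.042, -0.999]]
contact_force: [0.6, 0.5, -1.2]
grip_width: 31.7
```

```bash
python3 - <<'E'
from h import *
snap('wrist','w27');st()
E
```

```text
t 44.25 tcp [470.6 168.2 215.3] q [0.12 0.37 1.79 0.01 0.94 0.11] F [-1.6 -0.4 -0.1] w 31.445291229085715
[[-0.003  0.999  0.042]
 [ 1.     0.003  0.009]
 [ 0.009  0.042 -0.999]]
```

View pics/w27.png

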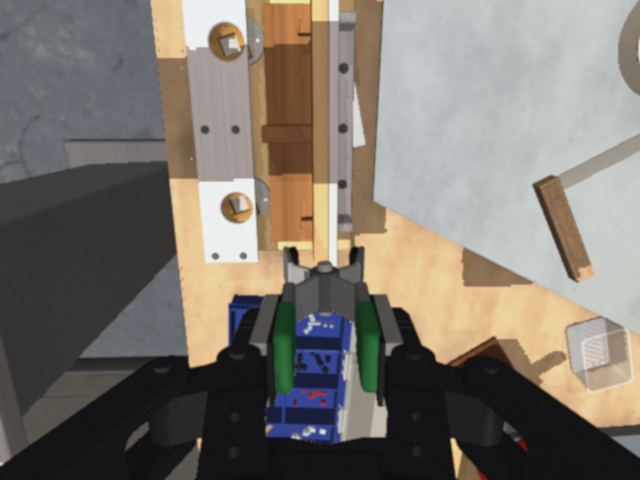

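```bash
python3 - <<'E'
from h import *
crop('w27',180,0,380,290,2.07,'w27a')
im=cv2.imread('pics/w27.png')[0:300,180:380]; cv2.imwrite('pics/w27a.png',cv2.rotate(cv2.resize(im,None,fx=2.6,fy=2.6,interpolation=cv2.INTER_CUBIC),cv2.ROTATE_90_COUNTERCLOCKWISE))
a=rect('w27',(406.8,290.3),28,18,390,None);b=rect('w27',(406.5,171.3),28,18,390,None)
cv2.imwrite('pics/r27.png',np.hstack([a,b]))
E
```

```text
(no output)
```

View pics/w27a.png

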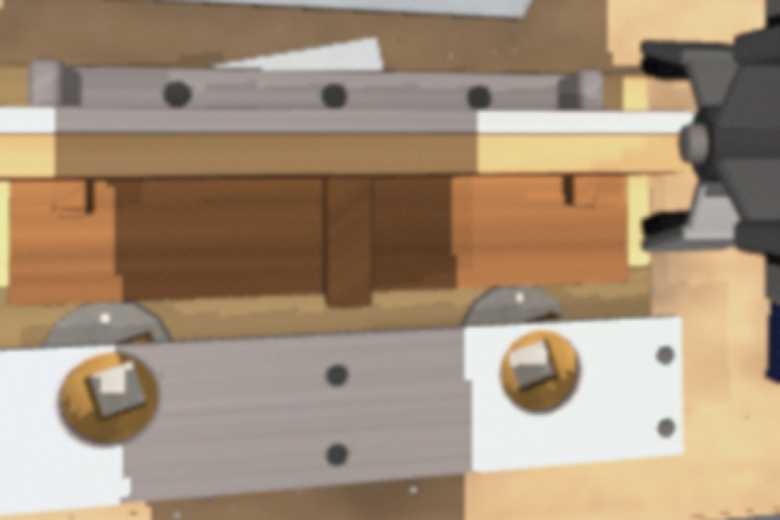

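View pics/r27.png

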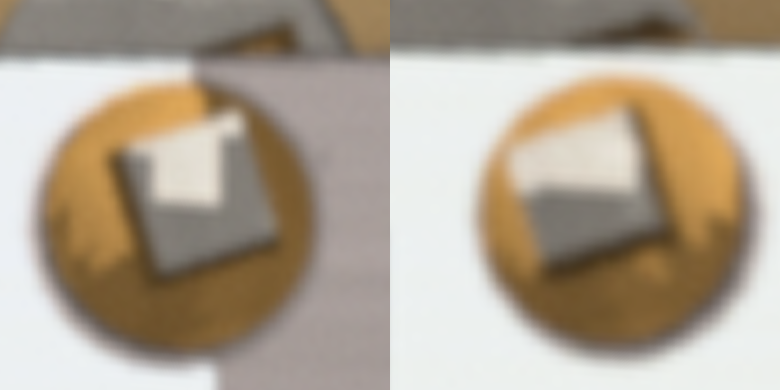

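```bash
python3 - <<'E'
from h import *
P=lambda X,Y:('w27',180+(519-Y)/2.6,X/2.6)
for p in [(550,110),(550,133),(550,175),(100,108),(100,132),(100,180),(350,109),(350,133),(350,178)]: print(onz(*P(*p),92).round(1))
# clamp jaws z: TCP-54..-42
s=r.get_state();T=np.array(s['tool_pos']);R=np.array(s['eef_rot'])
for p in [(645,60),(645,230),(690,145)]: 
  for dz in(-50,-18): print(p,dz,(R.T@(onz(*P(*p),T[2]+dz)-T)).round(1))
E
```

```text
[482.4 179.2  92. ]
[476.5 179.3  92. ]
[465.8 179.4  92. ]
[481.8 284.4  92. ]
[476.3 284.3  92. ]
[465.4 284.2  92. ]
[482.2 229.   92. ]
[476.3 229.   92. ]
[465.4 229.   92. ]
(645, 60) -50 [ 8.9 14.3 50.7]
(645, 60) -18 [19.7 11.7 18.7]
(645, 230) -50 [  9.3 -18.1  49.4]
(645, 230) -18 [ 20.1 -15.3  17.6]
(690, 145) -50 [-0. -2. 50.]
(690, 145) -18 [12.3 -1.8 18. ]
```

Emit:
move_arm(
  increments=[
    [0,-0.08,2,0,0],
    [0,-0.08,4,0,0],
    [0,-0.08,5.5,0,0],
    [0,-0.08,6.5,0,0],
    [0,-0.08,7.3,0,0],
    [0,-0.08,8.1,0,0],
    [0,-0.08,8.8,0,0],
    [0,-0.08,9.3,0,0],
    [0,-0.08,9.3,0,0],
    [0,-0.08,9.3,0,0],
  ],
)

```text
time_s: 45.5
tool_pos: [473.7, 169.1, 122.4]
eef_rot: [[-0.003, 0.999, 0.042], [1.0, 0.003, 0.009], [0.009, 0.042, -0.999]]
contact_force: [-0.6, -0.7, -0.3]
grip_width: 31.4
```

```bash
python3 - <<'E'
from h import *
snap('wrist','w28');st()
E
```

```text
t 45.55 tcp [473.7 169.1 122.5] q [0.12 0.52 1.87 0.01 0.71 0.11] F [-0.3 -0.4 -0.8] w 31.761241864536398
[[-0.003  0.999  0.042]
 [ 1.     0.003  0.009]
 [ 0.009  0.042 -0.999]]
```

View pics/w28.png

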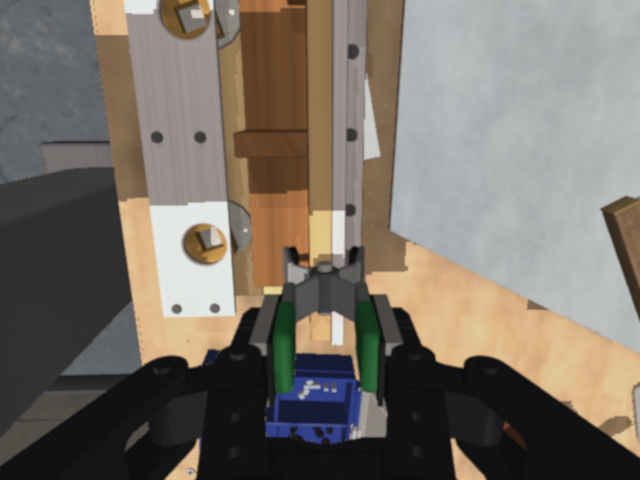

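Emit:
move_arm(
  increments=[
    [0,0,0,0,0.3],
    [0,0,0,0,0.5],
    [0,0,0,0,0.7],
    [0,0,0,0,1],
    [0,0,0,0,1],
    [0,0,0,0,1],
    [0,0,-1,0,1],
    [0,0,-4,0,1],
    [0,0,-8,0,1],
    [0,0,-11,0,1],
  ],
)

```text
time_s: 46.8
tool_pos: [469.3, 168.1, 234.6]
eef_rot: [[-0.003, 0.999, 0.044], [1.0, 0.003, 0.009], [0.009, 0.044, -0.999]]
contact_force: [-0.0, -0.7, -0.7]
grip_width: 85.4
```

```bash
python3 - <<'E'
from h import *
snap('wrist','w29');st();plan([627,-178.4,225],np.radians(-3.2))
E
```

```text
t 46.85 tcp [471.4 168.6 238.1] q [0.12 0.33 1.77 0.   0.99 0.11] F [ 1.4 -0.3  2.1] w 85.53514600788301
[[-0.003  0.999  0.051]
 [ 1.     0.003  0.01 ]
 [ 0.01   0.051 -0.999]]
shift cm [-34.76  15.38   1.75] turn 3.4
```

View pics/w29.png

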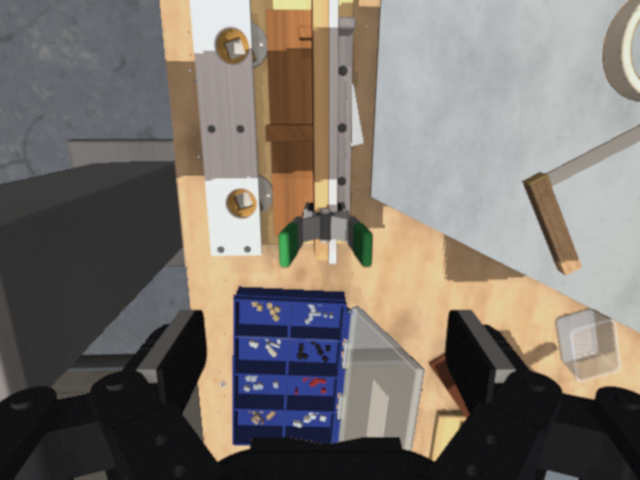

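Emit:
move_arm(
  increments=[
    [-5,2.2,0.2,1,1],
    [-10,4.4,0.5,2,1],
    [-15.5,6.8,0.8,3.4,1],
    [-21,9.3,1,3.4,1],
    [-26.5,11.7,1.3,3.4,1],
    [-32,14.1,1.6,3.4,1],
    [-34.8,15.4,3,3.4,1],
    [-34.8,15.4,5,3.4,1],
    [-34.8,15.4,5,3.4,1],
    [-34.8,15.4,5,3.4,1],
  ],
)

```text
time_s: 48.1
tool_pos: [629.0, -178.1, 193.2]
eef_rot: [[0.055, 0.997, 0.052], [0.998, -0.056, 0.01], [0.013, 0.051, -0.999]]
contact_force: [-0.1, -0.6, 0.7]
grip_width: 85.7
```

```bash
python3 - <<'E'
from h import *
snap('wrist','w30');st();plan([627.6,-178.2,107.5],np.radians(-3.2))
E
```

```text
t 48.15 tcp [ 629.3 -178.1  193.6] q [-0.46  0.59  1.43  0.04  1.08 -0.42] F [-0.   0.3  0.7] w 85.49390049731755
[[ 0.055  0.997  0.053]
 [ 0.998 -0.056  0.01 ]
 [ 0.012  0.052 -0.999]]
shift cm [-0.13 -0.61  8.59] turn 0.0
```

View pics/w30.png

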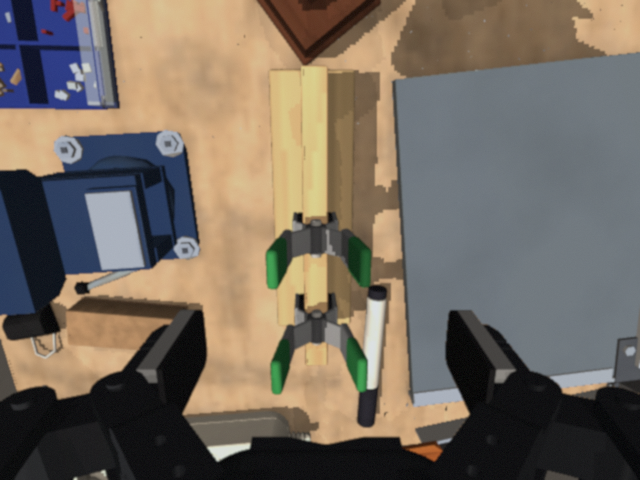

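Emit:
move_arm(
  increments=[
    [-0.1,-0.55,2,0,1],
    [-0.1,-0.55,5,0,1],
    [-0.1,-0.55,7.5,0,1],
    [-0.1,-0.55,8.6,0,1],
    [-0.1,-0.55,8.6,0,1],
    [-0.1,-0.55,8.6,0,0.6],
    [-0.1,-0.55,8.6,0,0.3],
    [-0.1,-0.55,8.6,0,0],
    [-0.1,-0.55,8.6,0,0],
    [-0.1,-0.55,8.6,0,0],
  ],
)

```text
time_s: 49.4
tool_pos: [627.6, -178.4, 110.3]
eef_rot: [[0.054, 0.997, 0.052], [0.998, -0.055, 0.009], [0.011, 0.051, -0.999]]
contact_force: [-4.3, 0.9, 12.6]
grip_width: 31.3
```

```bash
python3 - <<'E'
from h import *
snap('wrist','w31');st()
E
```

```text
t 49.45 tcp [ 627.6 -178.4  110.3] q [-0.46  0.69  1.5   0.04  0.91 -0.43] F [-5.5 -0.3 12.7] w 31.39251589970216
[[ 0.054  0.997  0.052]
 [ 0.998 -0.055  0.009]
 [ 0.011  0.051 -0.999]]
```

View pics/w31.png

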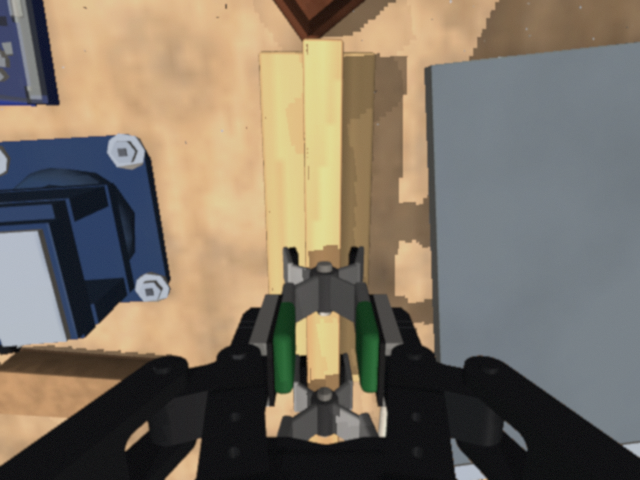

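Emit:
move_arm(
  increments=[
    [0,0,-0.5,0,0],
    [0,0,-2,0,0],
    [0,0,-5,0,0],
    [0,0,-9,0,0],
    [0,0,-11.5,0,0],
    [4,-2,-11.5,-1,0],
    [8,-4,-11.5,-2,0],
    [11,-6,-11.5,-3.4,0],
    [11,-6,-11.5,-3.4,0],
    [11,-6,-11.5,-3.4,0],
  ],
)

```text
time_s: 50.7
tool_pos: [568.7, -66.6, 224.1]
eef_rot: [[-0.005, 0.999, 0.054], [1.0, 0.005, 0.008], [0.007, 0.054, -0.999]]
contact_force: [1.3, -1.0, -0.5]
grip_width: 31.5
```

```bash
python3 - <<'E'
from h import *
snap('wrist','w32');st();plan([469.5,271,220],np.radians(0.2))
E
```

```text
t 50.75 tcp [568.9 -67.  223.9] q [-0.33  0.45  1.61  0.03  1.03 -0.34] F [ 0.1 -0.5 -0.6] w 31.468873503615395
[[-0.004  0.999  0.054]
 [ 1.     0.004  0.008]
 [ 0.007  0.054 -0.999]]
shift cm [33.84 -9.81  0.12] turn 0.0
```

View pics/w32.png

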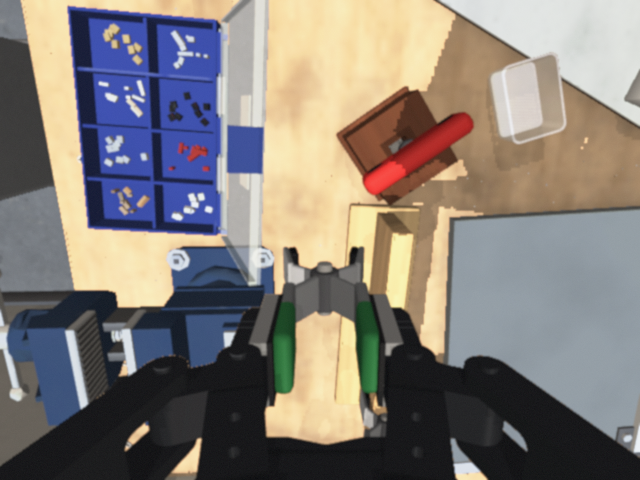

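Emit:
move_arm(
  increments=[
    [5,-1.5,0,0,0],
    [10,-2.9,0,0,0],
    [15.5,-4.5,0,0,0],
    [21,-6.1,0,0,0],
    [26.5,-7.7,0,0,0],
    [31,-9,0,0,0],
    [33.9,-9.8,0,0,0],
    [33.9,-9.8,0,0,0],
    [33.9,-9.8,0,0,0],
    [33.9,-9.8,0,0,0],
  ],
)

```text
time_s: 52.0
tool_pos: [470.4, 270.3, 221.2]
eef_rot: [[-0.002, 0.999, 0.054], [1.0, 0.002, 0.007], [0.007, 0.054, -0.999]]
contact_force: [0.4, -0.3, -0.8]
grip_width: 31.7
```

```bash
python3 - <<'E'
from h import *
snap('wrist','w33');st()
im=cv2.imread('pics/w33.png')[0:300,180:380]; cv2.imwrite('pics/w33a.png',cv2.rotate(cv2.resize(im,None,fx=2.6,fy=2.6,interpolation=cv2.INTER_CUBIC),cv2.ROTATE_90_COUNTERCLOCKWISE))
E
```

```text
t 52.05 tcp [470.3 270.3 221.2] q [ 0.32  0.41  1.69 -0.01  0.99  0.33] F [ 0.9  0.6 -0.9] w 31.282243611805413
[[-0.002  0.999  0.054]
 [ 1.     0.002  0.007]
 [ 0.007  0.054 -0.999]]
```

View pics/w33.png

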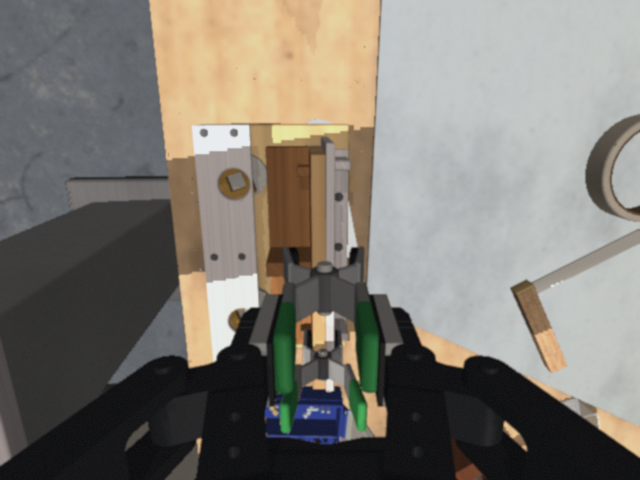

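View pics/w33a.png

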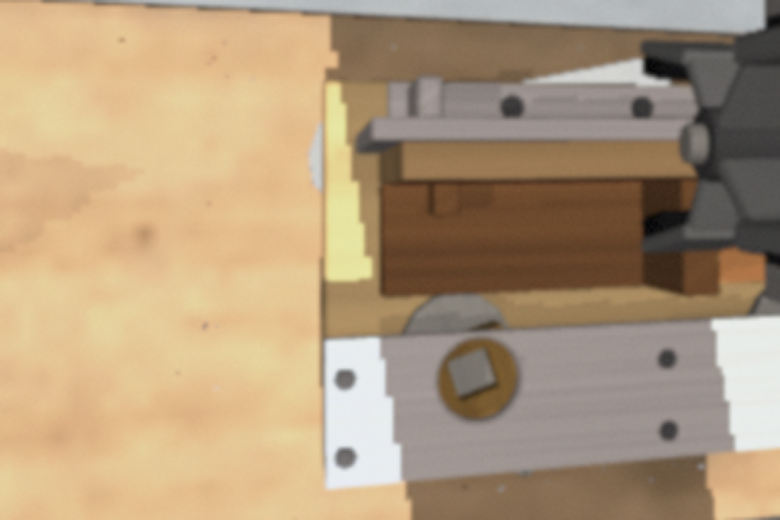

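```bash
python3 - <<'E'
from h import *
P=lambda X,Y:('w33',180+(519-Y)/2.6,X/2.6)
for p in [(550,118),(550,141),(550,180),(400,180),(402,141),(370,118)]: print(onz(*P(*p),92).round(1))
s=r.get_state();T=np.array(s['tool_pos']);R=np.array(s['eef_rot'])
z=s['tool_pos'][2]
a=onz(*P(645,57),z-56);b=onz(*P(645,232),z-56);print(a,b,(a+b)/2)
p=onz(*P(694,145),z-22);print(p, R.T@(p-T))
print('xz at place, current mid jaw x - T', ((a+b)/2-T)[:2])
E
```

```text
[482.  279.8  92. ]
[476.  279.9  92. ]
[465.8 280.   92. ]
[466.1 318.6  92. ]
[475.9 318.   92. ]
[481.7 325.9  92. ]
[488.66009015 277.61464765 165.20090792] [454.2468465  278.17653577 165.20090792] [471.45346832 277.89559171 165.20090792]
[469.56915476 280.59695189 199.20090792] [10.09122621 -1.92382985 22.00226401]
xz at place, current mid jaw x - T [1.1308709  7.54880633]
```

Emit:
move_arm(
  increments=[
    [0.1,-0.27,1,0,0],
    [0.1,-0.27,3,0,0],
    [0.1,-0.27,5,0,0],
    [0.1,-0.27,6.5,0,0],
    [0.1,-0.27,7.5,0,0],
    [0.1,-0.27,8.4,0,0],
    [0.1,-0.27,9.1,0,0],
    [0.1,-0.27,9.7,0,0],
    [0.1,-0.27,9.7,0,0],
    [0.1,-0.27,9.7,0,0],
  ],
)

```text
time_s: 53.3
tool_pos: [473.1, 272.2, 124.4]
eef_rot: [[-0.002, 0.999, 0.055], [1.0, 0.002, 0.008], [0.007, 0.055, -0.998]]
contact_force: [0.7, 0.7, -0.9]
grip_width: 31.8
```

```bash
python3 - <<'E'
from h import *
snap('wrist','w34');st()
E
```

```text
t 53.35 tcp [473.1 272.2 124.5] q [ 0.32  0.56  1.77 -0.01  0.76  0.33] F [ 0.  -0.3  0.6] w 31.223649088502658
[[-0.002  0.998  0.055]
 [ 1.     0.002  0.008]
 [ 0.008  0.055 -0.998]]
```

View pics/w34.png

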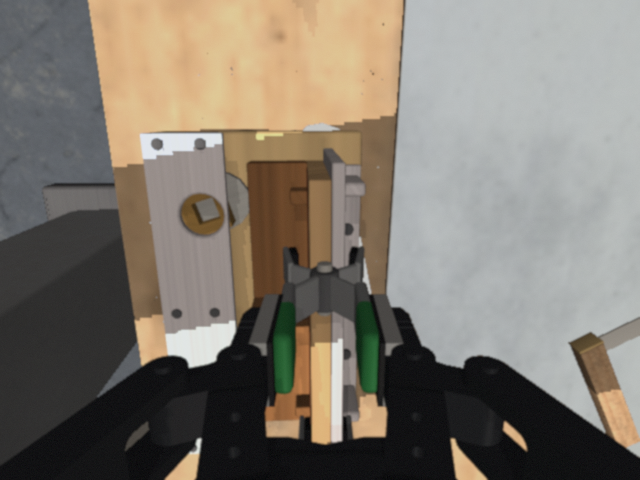

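Jaws straddle the edge (tan and grey strips between them). I'll release, lift and hold.

Emit:
move_arm(
  increments=[
    [0,0,0,0,0.3],
    [0,0,0,0,0.5],
    [0,0,0,0,0.7],
    [0,0,0,0,1],
    [0,0,0,0,1],
    [0,0,-1,0,1],
    [0,0,-4,0,1],
    [0,0,-8,0,1],
    [0,0,-8,0,1],
    [0,0,-8,0,1],
  ],
)

```text
time_s: 54.6
tool_pos: [468.4, 271.5, 204.6]
eef_rot: [[-0.002, 0.998, 0.055], [1.0, 0.002, 0.008], [0.008, 0.055, -0.998]]
contact_force: [-0.1, -0.6, -0.3]
grip_width: 85.5
```

```bash
python3 - <<'E'
from h import *
snap('wrist','w35');st();plan([624,-239.8,200],np.radians(-3.2))
E
```

```text
t 54.65 tcp [468.  271.3 204. ] q [ 0.32  0.43  1.71 -0.01  0.95  0.33] F [0.5 0.1 0.2] w 85.26140267289794
[[-0.002  0.999  0.053]
 [ 1.     0.002  0.007]
 [ 0.007  0.053 -0.999]]
shift cm [-51.15  15.46   0.86] turn 3.3
```

View pics/w35.png

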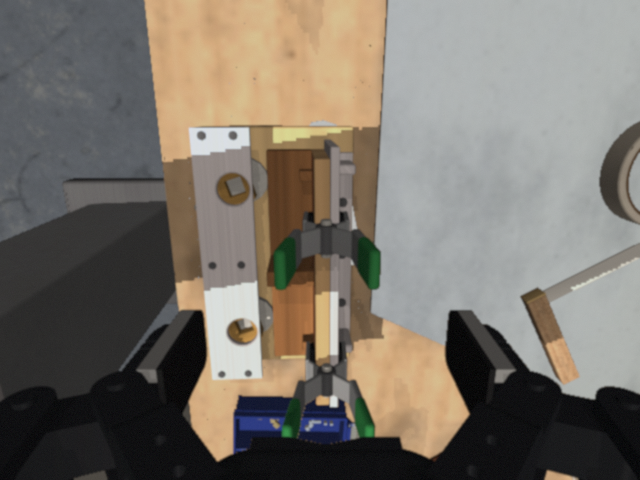

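Emit:
move_arm(
  increments=[
    [-5,1.5,-0.5,1,1],
    [-10.5,3.2,-1,2,1],
    [-16,4.8,-1,3.3,1],
    [-21.5,6.5,-1,3.3,1],
    [-27,8.2,-1,3.3,1],
    [-32.5,9.8,-0.5,3.3,1],
    [-38,11.5,0,3.3,1],
    [-44,13.3,0.5,3.3,1],
    [-49,14.8,0.9,3.3,1],
    [-51.2,15.5,0.9,3.3,1],
  ],
)

```text
time_s: 55.9
tool_pos: [624.0, -243.5, 197.1]
eef_rot: [[0.058, 0.997, 0.051], [0.998, -0.059, 0.008], [0.011, 0.05, -0.999]]
contact_force: [-0.3, 1.1, 0.0]
grip_width: 85.6
```

Emit:
move_arm(
  increments=[
    [0,0,0,0,1],
    [0,0,0,0,1],
    [0,0,0,0,1],
    [0,0,0,0,1],
    [0,0,0,0,1],
    [0,0,0,0,1],
    [0,0,0,0,1],
    [0,0,0,0,1],
    [0,0,0,0,1],
    [0,0,0,0,1],
  ],
)

```text
time_s: 57.15
tool_pos: [624.0, -243.6, 197.1]
eef_rot: [[0.058, 0.997, 0.051], [0.998, -0.059, 0.008], [0.011, 0.05, -0.999]]
contact_force: [-0.0, -0.3, -0.4]
grip_width: 85.4
```

```bash
python3 - <<'E'
from h import *
snap('wrist','w36');st();plan([624.6,-239.8,107.5],np.radians(-3.2))
E
```

```text
t 57.2 tcp [ 624.  -243.5  197.1] q [-0.55  0.61  1.38  0.04  1.11 -0.51] F [-0.1  0.9 -0.7] w 85.37237846361401
[[ 0.058  0.997  0.051]
 [ 0.998 -0.059  0.008]
 [ 0.011  0.05  -0.999]]
shift cm [ 0.28 -0.41  8.95] turn -0.2
```

View pics/w36.png

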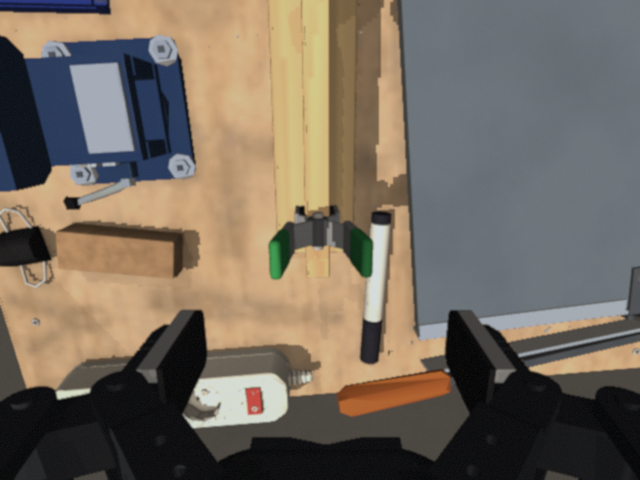

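Emit:
move_arm(
  increments=[
    [0.3,-0.4,2,0,1],
    [0.3,-0.4,5,0,1],
    [0.3,-0.4,7.5,0,1],
    [0.3,-0.4,8.9,0,1],
    [0.3,-0.4,8.9,0,1],
    [0.3,-0.4,8.9,0,0.6],
    [0.3,-0.4,8.9,0,0.3],
    [0.3,-0.4,8.9,0,0],
    [0.3,-0.4,8.9,0,0],
    [0.3,-0.4,8.9,0,0],
  ],
)

```text
time_s: 58.45
tool_pos: [624.5, -240.3, 111.0]
eef_rot: [[0.058, 0.997, 0.051], [0.998, -0.058, 0.006], [0.009, 0.051, -0.999]]
contact_force: [-4.0, 0.0, 11.3]
grip_width: 31.5
```

```bash
python3 - <<'E'
from h import *
snap('wrist','w37');st()
E
```

```text
t 58.5 tcp [ 624.5 -240.3  111. ] q [-0.55  0.71  1.45  0.04  0.94 -0.51] F [-5.3  0.9 10.7] w 31.339760826469146
[[ 0.058  0.997  0.051]
 [ 0.998 -0.058  0.006]
 [ 0.009  0.051 -0.999]]
```

View pics/w37.png

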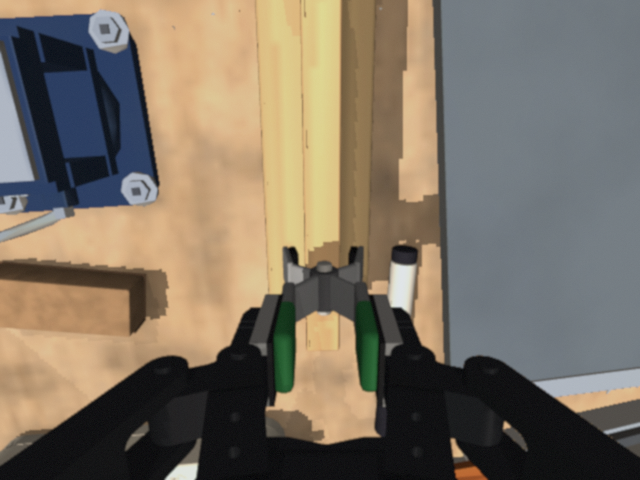

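Emit:
move_arm(
  increments=[
    [0,0,-0.5,0,0],
    [0,0,-2,0,0],
    [0,0,-5,0,0],
    [0,0,-9,0,0],
    [0,0,-11.5,0,0],
    [5,-2,-11.5,-1,0],
    [10,-4,-11.5,-2,0],
    [15,-6,-11.5,-3.4,0],
    [15,-6,-11.5,-3.4,0],
    [15,-6,-11.5,-3.4,0],
  ],
)

```text
time_s: 59.75
tool_pos: [568.3, -88.1, 225.1]
eef_rot: [[-0.002, 0.999, 0.053], [1.0, 0.002, 0.005], [0.005, 0.053, -0.999]]
contact_force: [-0.3, -1.3, -1.0]
grip_width: 31.6
```

```bash
python3 - <<'E'
from h import *
st();plan([468,305.5,220],np.radians(0.2))
E
```

```text
t 59.75 tcp [568.3 -88.1 225.1] q [-0.36  0.45  1.61  0.03  1.04 -0.38] F [-0.3 -1.3 -1. ] w 31.58100310197512
[[-0.002  0.999  0.053]
 [ 1.     0.002  0.005]
 [ 0.005  0.053 -0.999]]
shift cm [39.38 -9.98  0.18] turn -0.1
```

Emit:
move_arm(
  increments=[
    [5,-1.3,0,0,0],
    [10.5,-2.7,0,0,0],
    [16,-4,0,0,0],
    [21.5,-5.4,0,0,0],
    [27,-6.8,0,0,0],
    [32.5,-8.2,0,0,0],
    [37,-9.4,0,0,0],
    [39.4,-10,0,0,0],
    [39.4,-10,0,0,0],
    [39.4,-10,0,0,0],
  ],
)

```text
time_s: 61.0
tool_pos: [468.9, 304.7, 221.8]
eef_rot: [[-0.001, 0.999, 0.054], [1.0, 0.0, 0.005], [0.005, 0.054, -0.999]]
contact_force: [-0.2, -0.5, -1.2]
grip_width: 31.8
```

```bash
python3 - <<'E'
from h import *
snap('wrist','w38');st()
im=cv2.imread('pics/w38.png')[0:300,180:380]; cv2.imwrite('pics/w38a.png',cv2.rotate(cv2.resize(im,None,fx=2.6,fy=2.6,interpolation=cv2.INTER_CUBIC),cv2.ROTATE_90_COUNTERCLOCKWISE))
E
```

```text
t 61.05 tcp [468.8 304.4 221.8] q [ 0.38  0.43  1.65 -0.02  1.01  0.39] F [ 0.  -0.3 -0.8] w 31.39567937956045
[[-0.     0.999  0.054]
 [ 1.    -0.     0.005]
 [ 0.005  0.054 -0.999]]
```

View pics/w38.png

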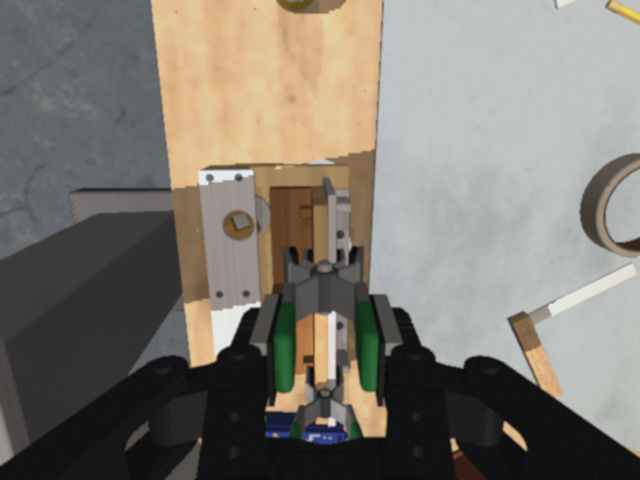

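View pics/w38a.png

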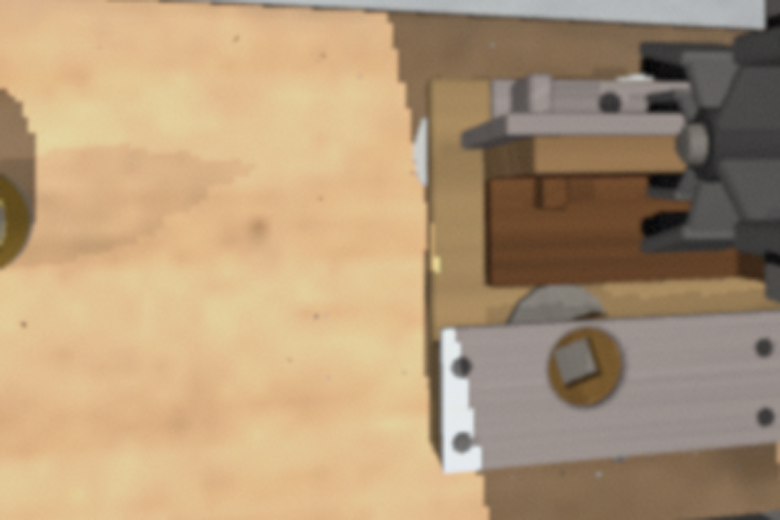

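Emit:
move_arm(
  increments=[
    [0.1,-0.12,1,0,0],
    [0.1,-0.12,3,0,0],
    [0.1,-0.12,5,0,0],
    [0.1,-0.12,6.5,0,0],
    [0.1,-0.12,7.5,0,0],
    [0.1,-0.12,8.4,0,0],
    [0.1,-0.12,9.1,0,0],
    [0.1,-0.12,9.7,0,0],
    [0.1,-0.12,9.7,0,0],
    [0.1,-0.12,9.7,0,0],
  ],
)

```text
time_s: 62.3
tool_pos: [473.0, 306.0, 125.1]
eef_rot: [[-0.0, 0.999, 0.054], [1.0, -0.0, 0.005], [0.005, 0.054, -0.999]]
contact_force: [0.1, -0.1, -0.7]
grip_width: 31.5
```

```bash
python3 - <<'E'
from h import *
snap('wrist','w39');st()
E
```

```text
t 62.35 tcp [473.  306.  125.2] q [ 0.38  0.58  1.72 -0.02  0.79  0.4 ] F [ 0.9  0.1 -0.9] w 31.431850038616677
[[-0.     0.999  0.054]
 [ 1.    -0.     0.005]
 [ 0.005  0.054 -0.999]]
```

View pics/w39.png

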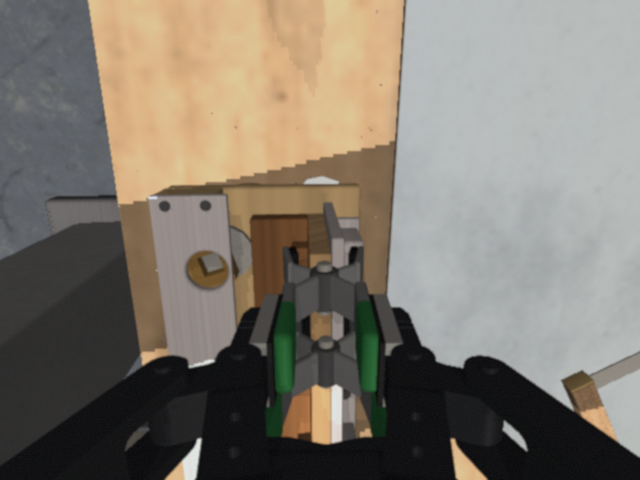

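Emit:
move_arm(
  increments=[
    [0,0,0,0,0.3],
    [0,0,0,0,0.5],
    [0,0,0,0,0.7],
    [0,0,0,0,1],
    [0,0,0,0,1],
    [0,0,-1,0,1],
    [0,0,-4,0,1],
    [0,0,-8,0,1],
    [0,0,-12,0,1],
    [0,0,-12,0,1],
  ],
)

```text
time_s: 63.6
tool_pos: [468.5, 306.4, 249.3]
eef_rot: [[-0.001, 0.998, 0.063], [1.0, -0.0, 0.008], [0.008, 0.063, -0.998]]
contact_force: [0.6, 0.2, -0.2]
grip_width: 85.4
```

Emit:
move_arm(
  increments=[
    [-3,0,0,0,1],
    [-6,2,0,0,1],
    [-6,4,0,0,1],
    [-6,5,0,0,1],
    [-6,5,0,0,1],
    [-6,5,0,0,1],
    [-6,5,0,0,1],
    [-6,5,0,0,1],
    [-6,5,0,0,1],
    [-6,5,0,0,1],
  ],
)

```text
time_s: 64.85
tool_pos: [518.4, 246.5, 252.0]
eef_rot: [[-0.001, 0.998, 0.063], [1.0, 0.0, 0.008], [0.008, 0.063, -0.998]]
contact_force: [-0.4, 0.3, -0.2]
grip_width: 85.1
```

```bash
python3 - <<'E'
from h import *
snap('wrist','w40');st();snap('scene','s40');crop('s40',200,170,460,370,3,'s40a');snap('top','t40');crop('t40',220,180,440,310,3.5,'t40a')
E
```

```text
t 64.9 tcp [518.4 246.5 252. ] q [ 0.25  0.41  1.58 -0.01  1.08  0.26] F [ 1.  -0.3 -0. ] w 85.450122990689
[[-0.001  0.998  0.063]
 [ 1.     0.     0.008]
 [ 0.008  0.063 -0.998]]
```

View pics/w40.png

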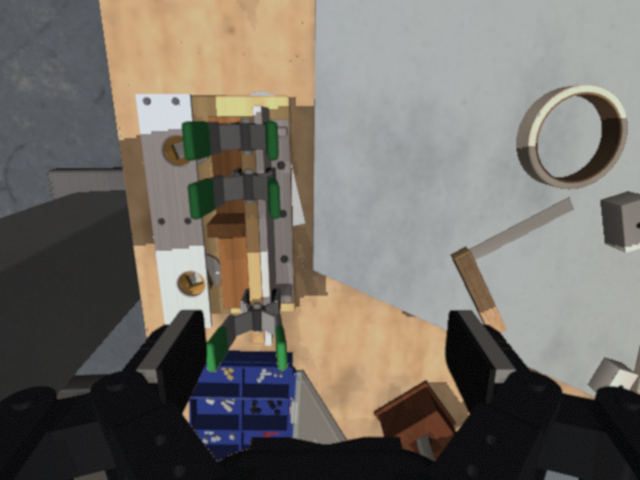

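View pics/s40a.png

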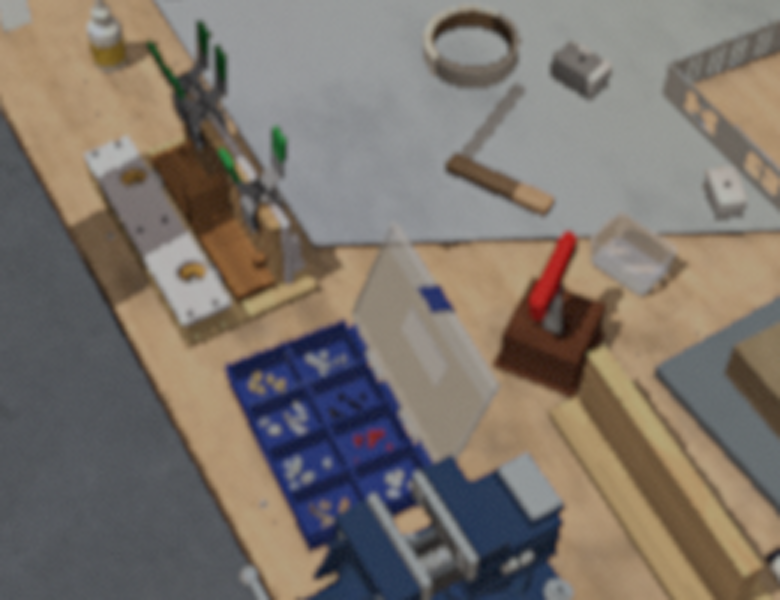

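View pics/t40a.png

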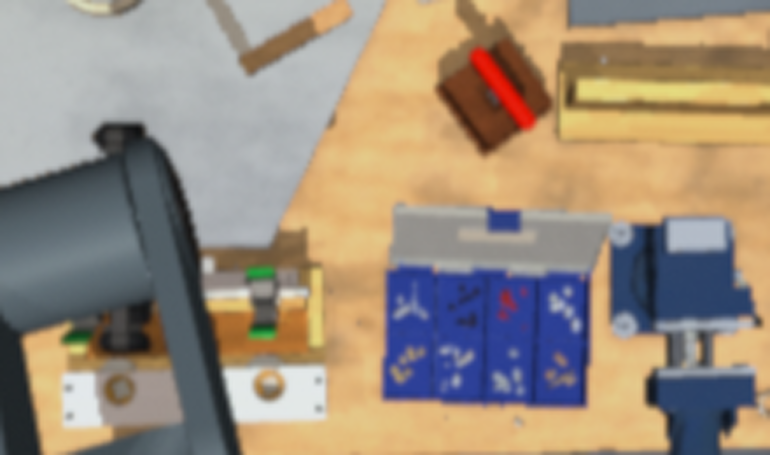

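```bash
python3 - <<'E'
from h import *
crop('w40',120,80,320,380,2,'w40a'); crop('s40',230,165,320,290,4.8,'s40b')
E
```

```text
(no output)
```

View pics/w40a.png

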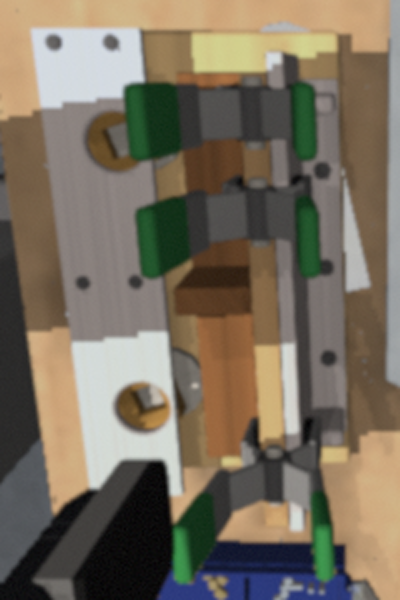

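View pics/s40b.png

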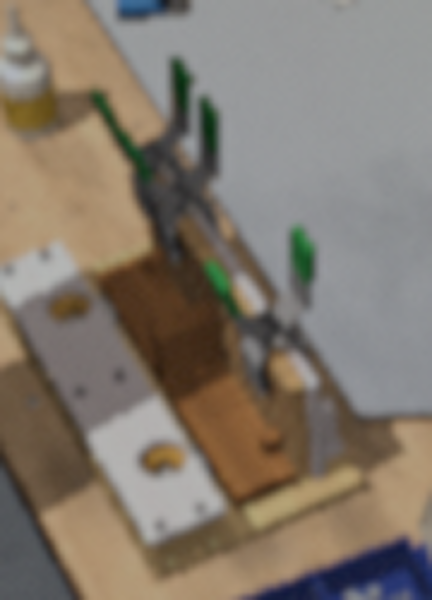

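```bash
python3 - <<'E'
from h import *
C=lambda x,y:('w40',120+x/2,80+y/2)
for n,a,b in [('a',(174,550),(333,545)),('b',(140,243),(320,240)),('c',(127,122),(316,122))]:
  for z in (150,157,164):
    p,q=onz(*C(*a),z),onz(*C(*b),z); print(n,z,((p+q)/2).round(1),np.linalg.norm(p-q).round(1))
# clamp piv
E
```

```text
a 150 [470.5 165.3 150. ] 53.0
a 157 [471.6 169.7 157. ] 51.5
a 164 [472.7 174.1 164. ] 49.9
b 150 [469.3 270.  150. ] 53.4
b 157 [470.4 271.4 157. ] 51.8
b 164 [471.5 272.8 164. ] 50.3
c 150 [469.1 304.9 150. ] 53.7
c 157 [470.2 305.3 157. ] 52.2
c 164 [471.3 305.7 164. ] 50.6
```

Emit:
move_arm(
  increments=[
    [0,-3,0,0,1],
    [0,-6,0,0,1],
    [0,-10,0,0,1],
    [0,-10,0,0,1],
    [0,-10,0,0,1],
    [0,-10,0,0,1],
    [0,-10,0,0,1],
    [0,-10,0,0,1],
    [0,-10,0,0,1],
    [0,-10,0,0,1],
  ],
)

```text
time_s: 66.25
tool_pos: [418.7, 246.4, 245.7]
eef_rot: [[-0.0, 0.998, 0.063], [1.0, -0.0, 0.008], [0.008, 0.063, -0.998]]
contact_force: [-0.1, -0.4, -0.2]
grip_width: 85.7
```

```bash
python3 - <<'E'
from h import *
snap('wrist','w41');st()
a=rect('w41',(406.8,290.3),28,18,390,None);b=rect('w41',(406.5,171.3),28,18,390,None)
cv2.imwrite('pics/r41.png',np.hstack([a,b]))
E
```

```text
t 66.3 tcp [418.7 246.4 245.7] q [ 0.31  0.3   1.8  -0.01  0.99  0.32] F [ 0.1 -0.3  0.3] w 85.44448493491457
[[-0.     0.998  0.063]
 [ 1.    -0.     0.008]
 [ 0.008  0.063 -0.998]]
```

View pics/w41.png

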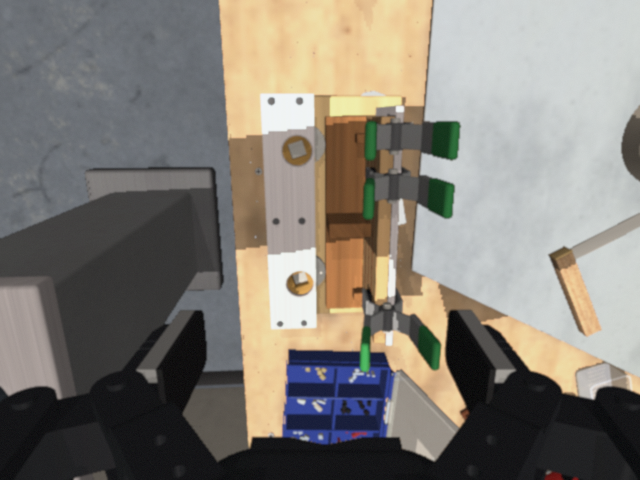

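View pics/r41.png

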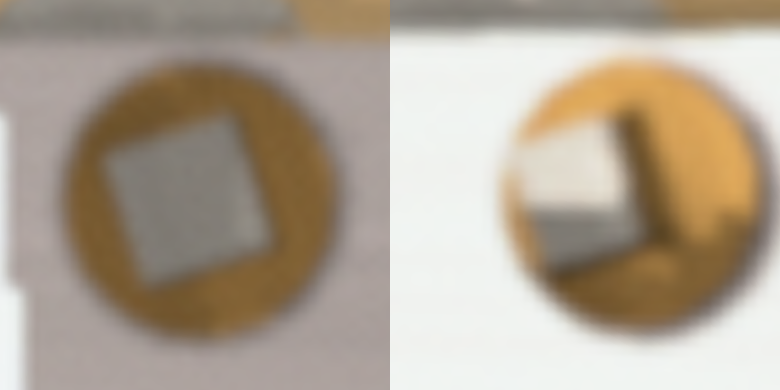

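```bash
python3 - <<'E'
from h import *
for f in ('w26','w32'):
    pass
for e in [(270,112,357,38)]:
    p,q=onz('w26',270,112,118),onz('w26',359,38,118);print(p,q,(p+q)/2,np.linalg.norm(p-q))
p,q=onz('w32',372,186,118),onz('w32',464,122,118);print(p,q,(p+q)/2,np.linalg.norm(p-q))
crop('s40',350,240,450,320,8,'s40k');crop('w26',250,10,400,160,5,'w26k')
E
```

```text
[602.65616044 -36.09190536 118.        ] [656.87663133   1.3072231  118.        ] [629.76639589 -17.39234113 118.        ] 65.86770281224192
[601.64498513 -35.74948044 118.        ] [655.42735077   2.33779259 118.        ] [628.53616795 -16.70584392 118.        ] 65.90283166102363
```

View pics/s40k.png

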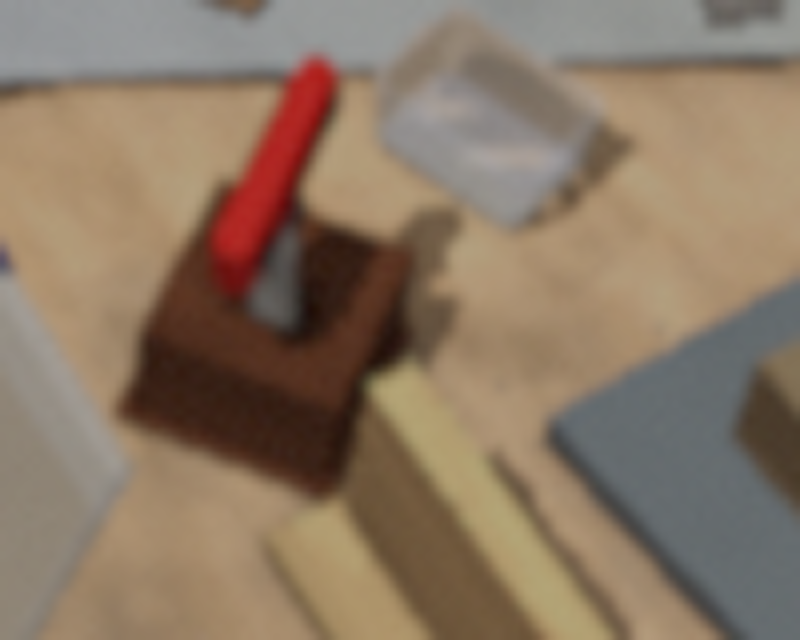

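View pics/w26k.png

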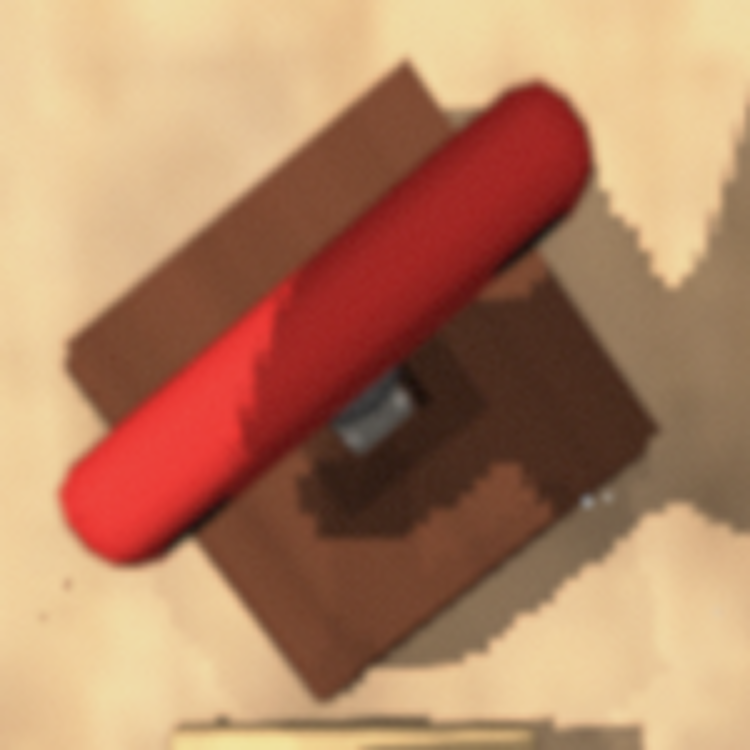

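```bash
python3 - <<'E'
from h import *
S=lambda u,v:('s40',350+u/8,240+v/8)
crop('w32',330,80,480,220,5,'w32k')
for n,a,b in [('near',('w32',374,185),S(236,230)),('far',('w32',462,124),S(318,70))]:
    print(n,tri([a,b]))
S0=lambda u,v:('scene0',350+u/8,240+v/8)
E
```

```text
near (array([605.01697779, -36.16402948, 117.23716827]), [2.2, 2.2])
far (array([6.57698326e+02, 5.66426738e-01, 1.15519275e+02]), [2.3, 2.3])
```

View pics/w32k.png

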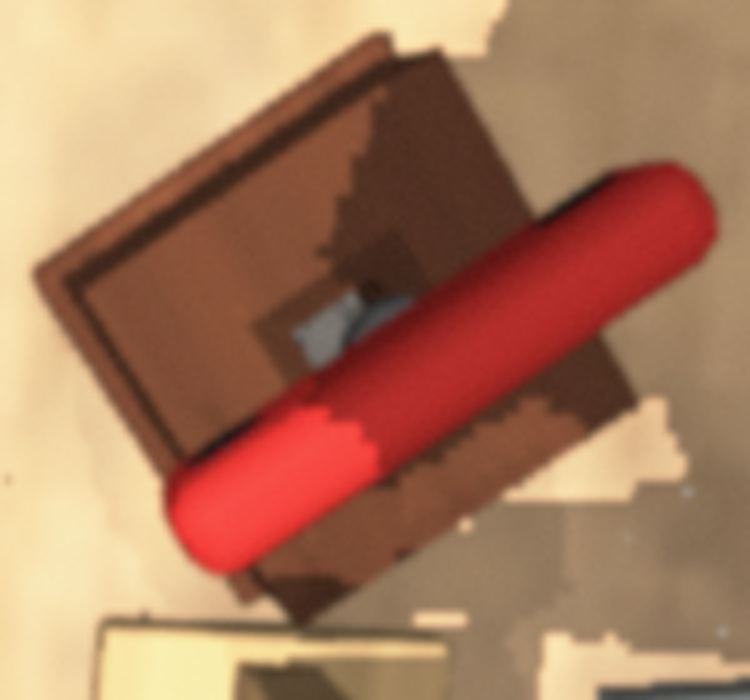

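```bash
python3 - <<'E'
from h import *
r.close_job(); st()
E
```

```text
the job is handed in; nothing more can be done
the job is handed in; nothing more can be done
```

I handed the job in at about 66 s of the 210 s. The wall stands in the jig with both cams turned, all three clamps are on the top edge, and the key is back in its block. No verdict is reported, and I could not read the contact forces directly.

**Last checks**
- **Wall:** it is flush against the back plate. Wall and plate together measured about 16.4 mm thick against the expected 16 mm, and it stayed within a few millimetres of the middle.
- **Cams:** both sit at about 72–74° (1.25–1.29 rad). That is past the 1.15 limit but short of the 1.4 aim. The first turn left the right cam at only about 0.9 rad, so I tightened both again; the extra turn on each gave only a few more degrees. I take that as gripping.
- **Clamps:** they sit about 62 mm to the right of the jig's middle and about 41 and 75 mm to the left. Their grip points are about 46 mm above the edge and they lean about 0.06 rad.
- **Key:** fully down in the block, handle about 58 mm above the mouth. It leans about 0.1 rad in its play, with the handle about 7 mm off centre; the limits are 0.2 rad and 20 mm.
- **Arm and bottle:** the arm was clear of everything at the end. I saw no sign that the glue bottle was moved and kept the arm away from it.

**Disagreements:** the key lagged the cams by 25–40° before they stopped turning, well over the 13° of play in the text. The tool's tilt also crept up to about 3.5° over the run.

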